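# Seat a plug-in card with its ejector levers

### The job

Take the plug-in card out of its wooden stand and set it upright into the bench socket between the two open blue levers, so that it stands there loosely, still a little proud, and let go of it. Then swing both levers inward, gently, until each is fully home and they have pressed the card all the way down. Let the levers do the seating: do not push the card down by hand, do not force a lever against its stop, and leave the other things on the bench where they are.

Things in the scene. Friction and masses are not known exactly. Their poses are not given: they have to be found in the camera images.
- card: plug-in card in a flat metal case, 10 thick (x), on edge in the wooden stand; either way round fits. Origin: centre of its underside; y along its length, z up. From below: green tongue 40 long, z = 0 to 14; dark shoulders 66 long, z = 14 to 22; silver case 44 long, z = 22 to 66, to be gripped from above by its two broad faces. About 0.15 kg.
- card_top (a point): middle of the card's top edge, 66 above its origin; same axes as the card.
- card_stand: fixed pale wooden stand, 44 x 92 x 26; origin: centre of its underside. Holds the card with the card's origin 6 above the stand's and the axes parallel, in a slot 13.4 wide and 75 long, walls up to z = 26. In the room, mind the chair's back left of the bench's front edge (up to z = 350 at x = 0.15 to 0.46 m) and the lamp's arms over the bench (from z = 600).
- socket: bench socket with a fixed grey base 56 x 112 x 8. Origin: centre of the base's underside; y along the slot (away from the robot and to its left), z up. On it a black insert with the slot and levers floats: it can be shifted along y up to 4 either way from the middle (about 1 N, stays where pushed; start unknown, not reported). Its slot walls are 12.5 apart.
- slot_mouth (a point): middle of the slot's mouth, 40 above the socket's origin, socket's axes; fixed to the base, so it does not shift with the insert. Flared grey lips: 22 apart here, 12.5 apart from 10 lower down. At the slot's bottom is a pocket 44 long with sloping ends for the card's tongue.
- seat (a point): where the card's origin is when seated (8 above the socket's origin, base-fixed, y within the float). A card put in loosely stands 5 higher than this, its shoulders on two stiff brass slides (its top 79 above the bench); the levers press it down the 5. Each slide resists with about 14 N and does not spring back.
- lever_left (a joint): blue ejector lever at the socket's +y end, rad: 0 = upright, home over the card's shoulder; 1.05 = fully outward. Pivot at y = 40, z = 25 (socket frame, insert centred); its ribbed cross grip, a bar 12 thick and 28 long along x, is centred at y = 40 + 52 sin(joint), z = 25 + 52 cos(joint). Stays where left. Turning it in takes 3 to 14 N at the grip; stops hard at home.
- lever_right (a joint): the same lever at the -y end, mirrored: 0 = home, 1.05 = fully outward (to -y); grip at y = -(40 + 52 sin(joint)), z = 25 + 52 cos(joint). Push a grip inward from outside, rising with its arc: pushed level from wide open it binds. The push first shifts the insert, with card and other lever, to the end of its float, then turns the lever.
- multimeter: black multimeter 138 x 72 x 42 lying on the bench, a bystander; origin: centre of its underside.
- solder_reel: reel of grey wire, 46 across, 39 high, standing, a bystander; origin: centre of its underside.
- tape_roll: roll of beige tape, 86 across, 22 high, a bystander; origin: centre of its underside.
- film_can: small black can with grey lid, 36 across, 56 high, a bystander; origin: centre of its underside.
Things that resemble listed ones, but are neither listed nor needed, are in the scene too. Of the things that look like the card, the larger one is meant.

How it is judged:
By the outcome, as a careful person would: the job done as asked, in the order asked, and still so for the second after the job is handed in, with the robot touching nothing.
It also fails if it takes over 67 s, if anything falls off the work surface, if the arm or the gripper's body presses on something with over 40 N, if the wrist force passes 120 N, or if a joint passes its speed limit or range.

### The arm

A 6-joint arm with a two-finger parallel gripper is mounted at the origin on a cart in front of the work surface, level with it; the furniture and walls round the work are solid. World frame = base frame: x ahead of the robot, y to its left, z up, the work surface at z = 0. Lengths are in mm, angles in rad, forces in N, time in s.
With the tool pointing down it reaches from about 350 to 775 mm from the base axis. Payload 7.3 kg.
Tool frame: the origin (TCP) lies at the very end of the fingers, on their centre line; the grasp point (between the pads) lies 19 mm behind it (bot.tcp_to_grasp is the distance from the TCP to the grasp point, in mm); z points along the fingers, y is the direction in which the jaws open and shut (so a half turn about z gives the same grasp; the last joint's range is limited). The gripper opens to 92 mm and grips with 3 to 60 N. Pads are 19 mm wide; open, the fingers measure 130 mm over their backs; the gripper's body (75 mm by 190 mm) begins 47 mm behind the grasp point.
Start: joints at [0.525, 0.342, 1.524, -0, 1.275, -0.146], TCP at [411.183, 326.456, 226.741] pointing down, gripper open.
Joint ranges: [-2.53, 2.53], [-0.77, 2.02], [0.04, 2.7], [-1, 4.14], [0.28, 2.66], [-3.11, 3.11]. Speed limits (rad/s): [2.57, 2.57, 3.14, 3.14, 3.14, 3.14].

### API

Orientations are given as [roll, pitch, yaw] about the fixed x, y, z axes, in that order (R = Rz(yaw) Ry(pitch) Rx(roll)).
In Python, from plant import bot gives the robot as it stands. The module is installed in compiled form; this text tells all that it offers.
- The arm moves only by the tool carry_out, never from a script. Its argument "motion" is a list of rows, each a list of 5 numbers: the closure, from 0 (fully open) to 1 (shut), then the shift along the tool's x, y, z in mm, then the turn about the tool's z in degrees. In form: [[claw, dx, dy, dz, spin], ...]. A call has 1 to 10 rows; each row is the pose to reach, as a shift and turn from the pose measured when the call began, along the tool's axes at that moment; what a row does not reach only later rows make up. A row lasts 1/8 s, in which the tool goes at most 62.5 mm and 10.7 degrees, less where a joint would pass 70% of its speed; a pose out of reach is approached as far as the arm can. A call with a gripper value outside its range is refused whole. The fingers move at their own pace and stop on an object; the grip force is fixed at half the most. Time passes only in rows, so rows that repeat a pose let the fingers close. It gives the time, the measured TCP pose, the force and the opening at its end, in the units of the state.
- bot.get_obs(): the state, without advancing time (a new reading comes with each control period).
- bot.capture(name): name is "scene" or "side" or "wrist"; returns a dict with "color" (420x560x3 uint8, red, green, blue), "depth" (420x560 float32, mm along the optical axis (not along the pixel's ray), 0 where there is no reading), "K" (3x3 intrinsics, pixels), "camera_from_world" (4x4, takes a point from world to camera coordinates). Camera axes: x right, y down, z forward; pixel columns grow to the right and rows downward; lengths in mm; the calibration is good to about 2 mm. A picture is of the moment at which its call begins.
- bot.close_job(): hands the job in, once; it reports no verdict.
The state is a dict: "time": time; "joint_positions": joint angles; "dq": joint speeds; "tau": joint torques, N m; "tool_pos": TCP position; "tcp_rot": TCP orientation; "contact_force": force on the tool from outside, world axes, zero at the start; "moment": the same for the moment, N m; "grip_width": finger opening in mm.
Only numpy, scipy, OpenCV 4.12 (cv2) and the standard library are available. Lean on these libraries where they do the work, as an engineer would, in place of code of your own. Each camera call takes 0.05 s, during which the arm holds its last target.

## Working session

There is one attempt and no reset: what is moved stays moved. The work goes in short steps, Python scripts to look and compute and a tool call to move; the robot and the scene stay as the last step left them, time stands still between calls to the robot, and variables do not carry over. Pictures are saved under pics/ and viewed, and the job is handed in when it is done.

Besides the shell and the picture viewer there is one more tool, called after "Emit:" by a JSON object that holds its "op" and its "data". carry_out: Moves the arm, as the interface text tells. Its arguments: {"type":"object","properties":{"motion":{"type":"array","items":{"type":"array","items":{"type":"number"}}}},"required":["motion"]}

```bash
mkdir -p pics
cat > h.py <<'E'
import numpy as np,cv2,pickle
from plant import bot
def cap(n,tag):
    c=bot.capture(n); pickle.dump(c,open(f'pics/{tag}.pkl','wb'))
    cv2.imwrite(f'pics/{tag}.png',c['color'][:,:,::-1]); return c
def load(tag): return pickle.load(open(f'pics/{tag}.pkl','rb'))
def ray(c,u,v):
    T=c['camera_from_world'];R=T[:3,:3];t=T[:3,3]
    return -R.T@t, R.T@(np.linalg.inv(c['K'])@[u,v,1])
def onz(c,u,v,z):
    o,d=ray(c,u,v); return o+d*(z-o[2])/d[2]
def pts(c):
    D=c['depth'];vv,uu=np.mgrid[:D.shape[0],:D.shape[1]]
    P=np.stack([uu,vv,np.ones_like(uu)],-1)@np.linalg.inv(c['K']).T*D[...,None]
    T=c['camera_from_world'];return (P-T[:3,3])@T[:3,:3]
def proj(c,p):
    T=c['camera_from_world'];q=T[:3,:3]@np.array(p)+T[:3,3];q=c['K']@q;return q[:2]/q[2]
E
python3 - <<'E'
from h import *
for n in ['scene','side','wrist']: 
    c=cap(n,n+'0'); print(n,ray(c,280,210), c['K'][0,0])
o=bot.get_obs();print(o)
E
```

```text
scene (array([1115.56721587,  125.90744769,  778.38911802]), array([-0.60656539, -0.13999837, -0.78290581])) 472.9441777365209
side (array([ 188.78321677, -421.05659561,  711.67158585]), array([ 0.44942774,  0.49126048, -0.74614603])) 430.80529414636857
wrist (array([364.1417143 , 387.10603859, 384.64372833]), array([ 0.18873308, -0.22582593, -0.95587222])) 323.91546356504705
{'time': 0.15, 'joint_positions': array([ 5.24986037e-01,  3.42549280e-01,  1.52478646e+00,  1.79981407e-05,
        1.27540033e+00, -1.46022672e-01]), 'dq': array([ 0.00022888, -0.0020935 , -0.00268523, -0.0003837 ,  0.00141339,
       -0.00010533]), 'tau': array([ 1.74860001e-03, -4.31472373e+01, -2.44353139e+01,  7.18083233e-02,
        5.37171483e-02, -8.82466929e-05]), 'tool_pos': array([410.90517884, 326.29311929, 226.21545201]), 'tcp_rot': array([-3.14046391e+00, -1.83402040e-04,  2.24179968e+00]), 'contact_force': array([-0.26765475,  0.22438165,  0.6361798 ]), 'moment': array([-0.02025733,  0.04350241,  0.00868108]), 'grip_width': 91.76144600434195}
```

View pics/scene0.png

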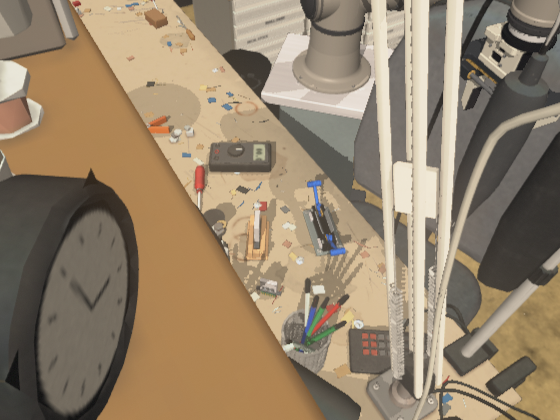

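View pics/side0.png

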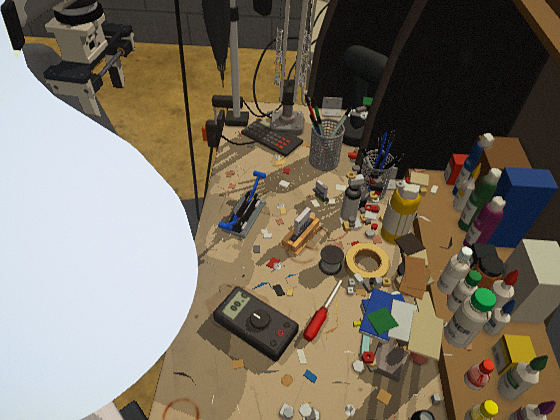

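View pics/wrist0.png

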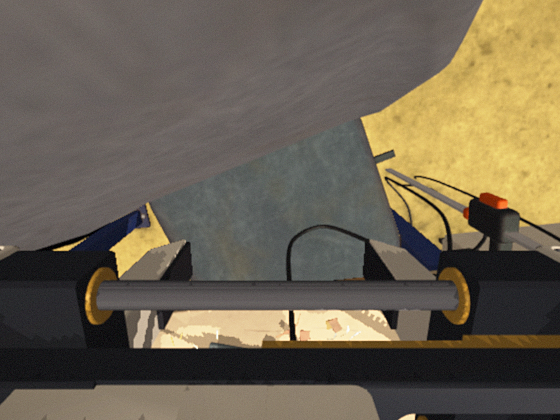

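Run:
```python
from h import *
a=load('scene0')['color'][150:310,190:360,::-1];b=load('side0')['color'][150:290,200:400,::-1]
cv2.imwrite('pics/z1.png',cv2.resize(a,None,fx=3.5,fy=3.5,interpolation=cv2.INTER_CUBIC))
cv2.imwrite('pics/z2.png',cv2.resize(b,None,fx=4,fy=4,interpolation=cv2.INTER_CUBIC))
```

```text
(no output)
```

View pics/z1.png

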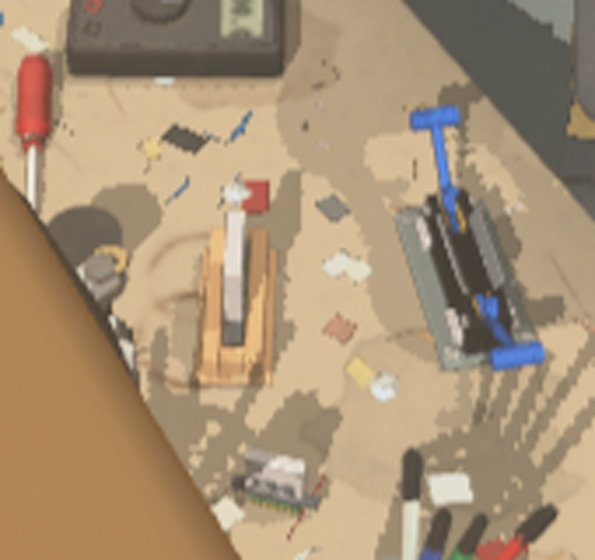

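View pics/z2.png

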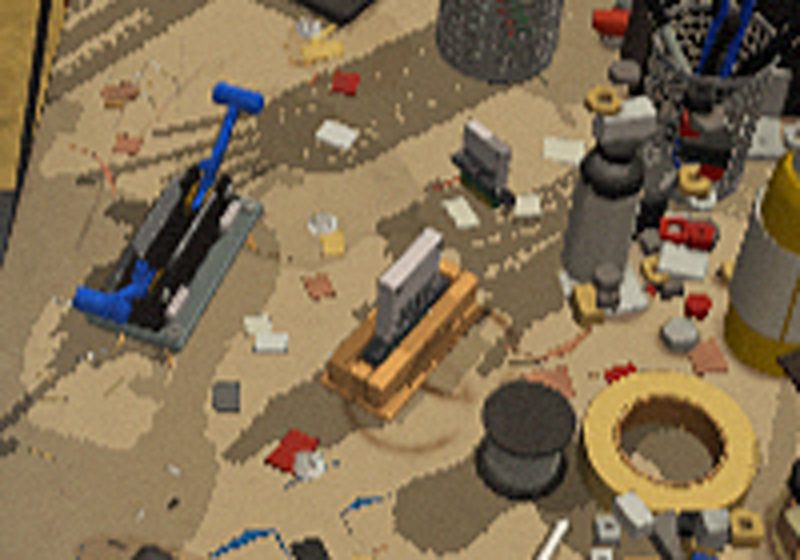

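Look-alikes: the case in the wooden stand (scene 258,225; side 303,222) and the smaller loose one (scene 268,288; side 321,190). I choose the one in the wooden stand. It is larger and matches the description, and the crops confirm it. Next I'll measure using the depth data.

Run:
```python
from h import *
S=1.0 # px/mm ; region x 350..750, y 50..450
for n in ['scene0','side0']:
    c=load(n);P=pts(c);ok=(c['depth']>0)
    X=P[ok];C=c['color'][ok]
    m=(X[:,0]>350)&(X[:,0]<750)&(X[:,1]>0)&(X[:,1]<400)&(X[:,2]>-20)&(X[:,2]<130)
    X=X[m];C=C[m]
    bench=X[abs(X[:,2])<6]; print(n,'bench z',np.median(bench[:,2]))
    im=np.zeros((800,800,3),np.uint8)
    for i in np.argsort(X[:,2]):
        u=int((X[i,0]-350)*2);v=int((X[i,1])*2)
        cv2.circle(im,(u,799-v),2,tuple(int(k) for k in C[i,::-1]),-1)
    cv2.imwrite(f'pics/top_{n}.png',cv2.resize(im,(600,600)))
    hsv=cv2.cvtColor(C[None],cv2.COLOR_RGB2HSV)[0]
    b=(hsv[:,0]>100)&(hsv[:,0]<130)&(hsv[:,1]>120)&(X[:,2]>15)
    print('blue',b.sum(),X[b].min(0),X[b].max(0))
```

```text
scene0 bench z 1.4667588815283679
blue 223 [465.89270282  35.0159481   23.6105223 ] [629.55311116 133.80809677  65.25786682]
side0 bench z 0.677441713940849
blue 272 [462.56164098  34.52492519  17.07374879] [628.77185245 220.24875534 118.60312041]
```

View pics/top_scene0.png

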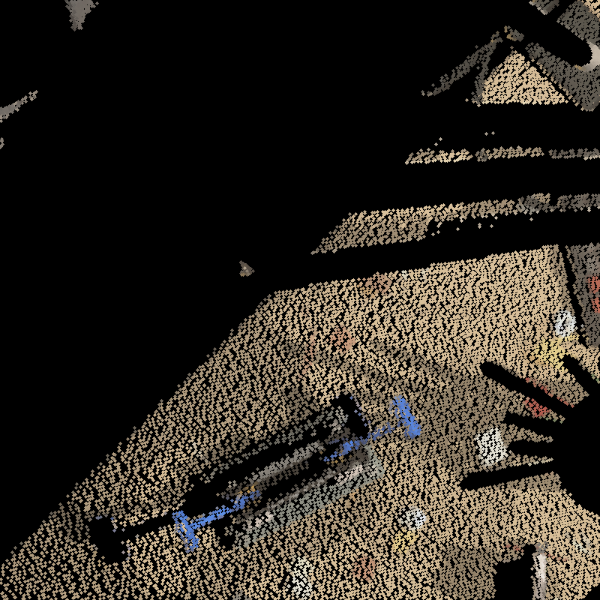

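View pics/top_side0.png

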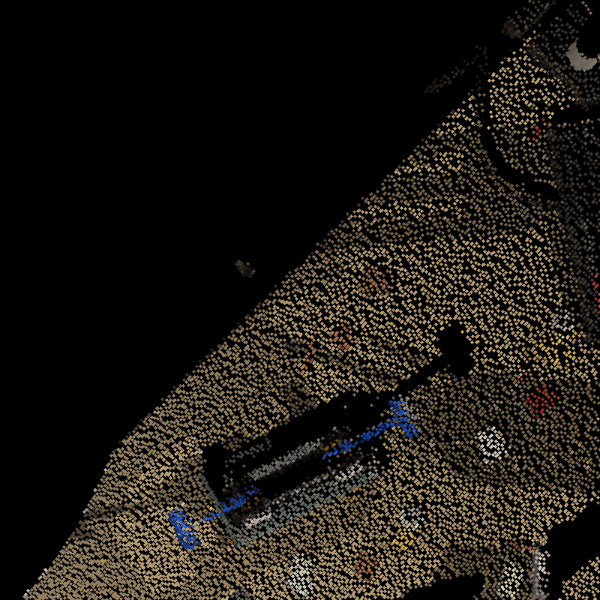

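```bash
python3 - <<'E'
from h import *
for n in ['scene0','side0']:
    c=load(n);P=pts(c);ok=(c['depth']>0)
    X=P[ok];C=c['color'][ok]
    bz=1.47 if n=='scene0' else .68
    def box(x0,x1,y0,y1,z0,z1): return (X[:,0]>x0)&(X[:,0]<x1)&(X[:,1]>y0)&(X[:,1]<y1)&(X[:,2]>z0)&(X[:,2]<z1)
    m=box(650,800,-80,80,40,90)
    r=cv2.minAreaRect(X[m][:,:2].astype(np.float32));print(n,'case',m.sum(),r,np.percentile(X[m][:,2],[2,50,98]))
    m=box(650,800,-80,80,40,90)&(X[:,2]>69)
    if m.sum()>5: print('  top face',m.sum(),cv2.minAreaRect(X[m][:,:2].astype(np.float32)))
    hsv=cv2.cvtColor(C[None],cv2.COLOR_RGB2HSV)[0]
    m=box(640,780,-80,60,21,31)
    print('  stand top',m.sum(),cv2.minAreaRect(X[m][:,:2].astype(np.float32)))
    b=(hsv[:,0]>100)&(hsv[:,0]<130)&(hsv[:,1]>120)&box(450,640,20,150,15,90)
    for s,lab in ((X[:,0]>600,'L'),(X[:,0]<485,'R')):
        q=b&s; print('  grip',lab,q.sum(),cv2.minAreaRect(X[q][:,:2].astype(np.float32)),X[q].mean(0),np.percentile(X[q][:,2],[5,95]))
    q=b&~((X[:,0]>600)|(X[:,0]<485)); print(' lever pts line',cv2.fitLine(X[b][:,:2].astype(np.float32),cv2.DIST_L2,0,.01,.01).ravel())
    m=box(470,620,20,150,5.5,11)
    print('  base top',m.sum(),cv2.minAreaRect(X[m][:,:2].astype(np.float32)))
for n,rg in (('scene0',(195,270,230,285)),('scene0',(170,265,295,355)),('side0',(195,260,275,330)),('side0',(160,245,210,275))):
    a=load(n)['color'][rg[0]:rg[1],rg[2]:rg[3],::-1]
    cv2.imwrite(f'pics/c_{n}_{rg[2]}.png',cv2.resize(a,None,fx=8,fy=8,interpolation=cv2.INTER_NEAREST)[:600])
E
ls pics
```

```text
scene0 case 237 ((726.7439575195312, 14.835441589355469), (173.0491943359375, 51.84976577758789), 52.892086029052734) [40.49448861 49.18270191 88.24538491]
  top face 65 ((739.4053344726562, 7.162406921386719), (169.88311767578125, 21.459339141845703), 53.23912048339844)
  stand top 109 ((676.2646484375, -6.029258728027344), (99.4471435546875, 28.69839096069336), 32.98115539550781)
  grip L 79 ((615.047119140625, 121.37821960449219), (24.976703643798828, 29.280834197998047), 89.01458740234375) [620.73294601 120.9082771   56.44460378] [48.68206715 60.83372282]
  grip R 70 ((477.64044189453125, 48.36014938354492), (15.32757568359375, 25.883398056030273), 22.702903747558594) [475.80341682  47.68060312  59.80941513] [51.23923214 64.56413957]
 lever pts line [8.9208955e-01 4.5185861e-01 5.4438055e+02 8.2303780e+01]
  base top 463 ((548.2904663085938, 70.26570892333984), (133.06724548339844, 99.72248077392578), 14.272976875305176)
side0 case 485 ((740.8223876953125, -0.1555633544921875), (159.6912841796875, 117.89640045166016), 89.92109680175781) [41.04300686 57.08648578 89.0503261 ]
  top
[... 248 characters left out ...]
961669921875, 120.73446655273438), (22.938472747802734, 28.184879302978516), 87.8995361328125) [615.25489487 118.98602175  52.52134895] [41.2903973  59.04290674]
  grip R 85 ((475.1317443847656, 48.486328125), (17.199853897094727, 27.365053176879883), 26.18890953063965) [472.08690238  45.65121254  60.30018406] [54.80326651 63.96273026]
 lever pts line [8.9002281e-01 4.5591596e-01 5.4329395e+02 8.2449333e+01]
  base top 382 ((548.5314331054688, 78.55284881591797), (126.17105865478516, 83.4322738647461), 13.071745872497559)
c_scene0_230.png
c_scene0_295.png
c_side0_210.png
c_side0_275.png
scene0.pkl
scene0.png
side0.pkl
side0.png
top_scene0.png
top_side0.png
wrist0.pkl
wrist0.png
z1.png
z2.png
```

View pics/c_scene0_230.png

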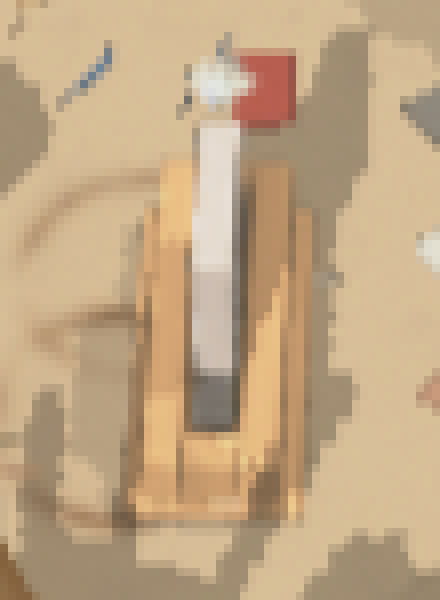

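View pics/c_side0_275.png

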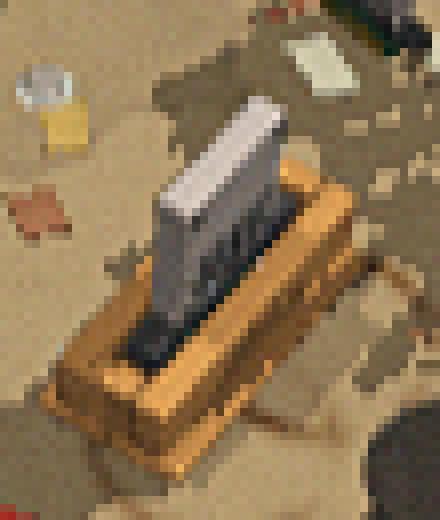

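View pics/c_scene0_295.png

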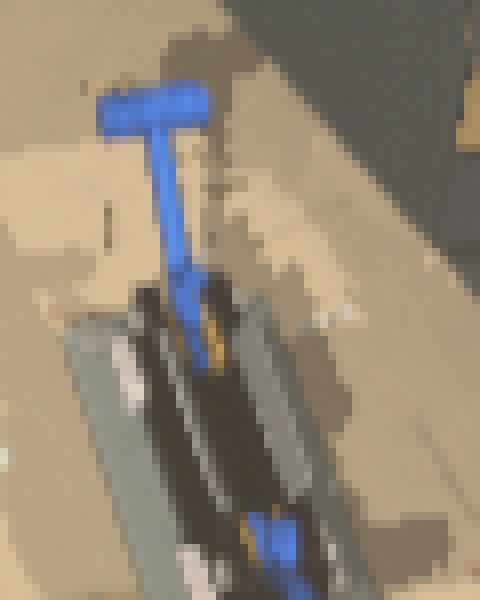

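View pics/c_side0_210.png

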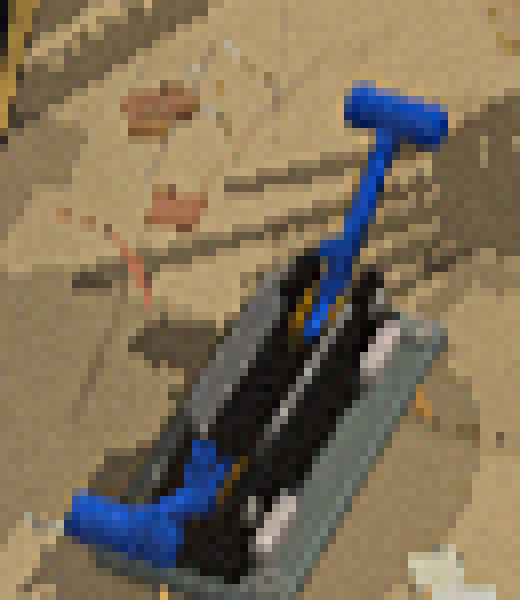

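Run:
```python
from h import *
s=load('scene0');d=load('side0')
for c,n,px in ((s,'scene',[(254.6,210.2),(260.2,210.2),(260,228.8),(254.1,228.8)]),(d,'side',[(307.8,207.1),(310.9,209.6),(299.4,222.4),(295,219.8)])):
    q=np.array([onz(c,u,v,72)[:2] for u,v in px],np.float32);print(n,q.tolist(),q.mean(0),cv2.minAreaRect(q))
# stand top corners z=26
# scene: (160,160),(293,160) far; near end (130..,495)
print('stand scene',[onz(s,230+u/8,195+v/8,26)[:2].round(1) for u,v in ((160,160),(293,160))])
print('stand side',[onz(d,275+u/8,195+v/8,26)[:2].round(1) for u,v in ((290,158),(358,195),(55,382),(150,412))])
# base corners z=8
print('base scene',[onz(s,295+u/8,170+v/8,8)[:2].round(1) for u,v in ((65,330),(265,300))])
print('base side',[onz(d,210+u/8,160+v/8,8)[:2].round(1) for u,v in ((450,330),(285,598),(370,302))])
```

```text
scene [[581.558837890625, -46.996761322021484], [578.7367553710938, -36.700897216796875], [621.074951171875, -25.017730712890625], [623.9562377929688, -35.54077911376953]] [601.3317  -36.06404] ((601.3349609375, -36.07868194580078), (43.92051696777344, 10.910379409790039), 15.31269645690918)
side [[621.9631958007812, -29.810340881347656], [622.0783081054688, -38.67036819458008], [581.795654296875, -48.420127868652344], [579.7108154296875, -38.02433776855469]] [601.38696  -38.731293] ((601.8544311523438, -38.99048614501953), (43.04263687133789, 10.602782249450684), 11.340033531188965)
stand scene [array([561.1, -63.7]), array([552.2, -31.4])]
stand side [array([643.7, -22.2]), array([648.4, -43. ]), array([547.1, -38.1]), array([559. , -60.3])]
base scene [array([509.2,  35.3]), array([485.6,  83.5])]
base side [array([606.3,  81.6]), array([512.6,  36.1]), array([595.9, 104.2])]
```

Run:
```python
from h import *
c=load('wrist0')
for u,v in((280,20),(280,100),(280,200),(280,320),(100,100),(460,100)): print(u,v,onz(c,u,v,0).round(), c['depth'][v,u])
T=c['camera_from_world'];print(T)
print(proj(c,[410.9,326.3,226.2]),proj(c,[545,83,8]),proj(c,[601,-37,72]))
```

```text
280 20 [309. 461.   0.] 90.58873
280 100 [359. 398.   0.] 185.68318
280 200 [432. 306.   0.] 635.1611
280 320 [539. 172.   0.] 445.42163
100 100 [200. 271.   0.] 93.27041
460 100 [518. 524.   0.] 1071.4995
[[ 7.83069403e-01  6.21932348e-01 -1.56996094e-03 -5.25298127e+02]
 [ 5.97467708e-01 -7.51560333e-01  2.79623683e-01 -3.41848678e+01]
 [ 1.72727093e-01 -2.19902751e-01 -9.60108396e-01  3.91528216e+02]
 [ 0.00000000e+00  0.00000000e+00  0.00000000e+00  1.00000000e+00]]
[275.3560858  259.81444987] [244.078627   368.03966661] [219.11731481 483.11938084]
```

Emit:
{"op": "carry_out", "data": {"motion": [[0,-50,-8,-10,0],[0,-105,-18,-24,0],[0,-160,-27,-24,10],[0,-215,-36,-24,20],[0,-273,-46,-24,30],[0,-273,-46,-24,40],[0,-273,-46,-24,50],[0,-273,-46,-24,60],[0,-273,-46,-24,70],[0,-273,-46,-24,80]]}}

```text
time: 1.4
tool_pos: [544.5, 83.9, 249.9]
tcp_rot: [-3.141, 0.002, 0.84]
contact_force: [-0.5, 0.5, -0.2]
grip_width: 91.7
```

Emit:
{"op": "carry_out", "data": {"motion": [[0,0,0,0,10],[0,0,0,0,21],[0,0,0,0,21],[0,0,0,0,21]]}}

```text
time: 1.9
tool_pos: [544.4, 83.9, 249.7]
tcp_rot: [-3.141, 0.002, 0.477]
contact_force: [-0.7, 0.5, -0.0]
grip_width: 92.3
```

Run:
```python
from h import *
c=cap('wrist','w1');print(bot.get_obs()['joint_positions'],proj(c,[545,84,40]))
```

```text
[ 1.40513951e-02  3.74531569e-01  1.41069149e+00 -5.70564323e-04
  1.35849497e+00  1.10877501e+00] [278.49904803 178.41352894]
```

View pics/w1.png

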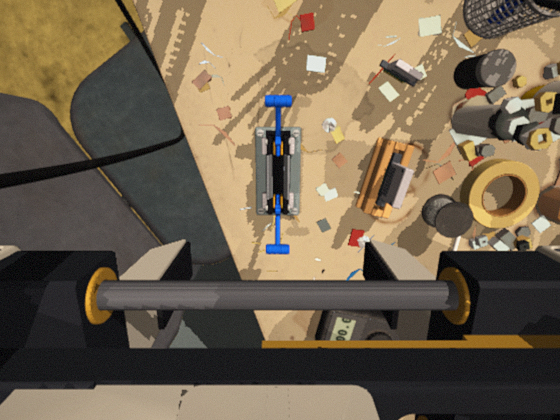

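The wrist view shows the socket at about (278,172), with its levers at (279,100) and (278,250). The stand with the card is at about (390,180). I'll enlarge both.

Run:
```python
from h import *
c=load('w1');a=c['color'][85:265,235:325,::-1];b=c['color'][130:220,350:430,::-1]
cv2.imwrite('pics/w1a.png',cv2.resize(a[:90],None,fx=6.6,fy=6.6,interpolation=cv2.INTER_CUBIC))
cv2.imwrite('pics/w1c.png',cv2.resize(a[90:],None,fx=6.6,fy=6.6,interpolation=cv2.INTER_CUBIC))
cv2.imwrite('pics/w1b.png',cv2.resize(b,None,fx=6.6,fy=6.6,interpolation=cv2.INTER_CUBIC))
```

```text
(no output)
```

View pics/w1a.png

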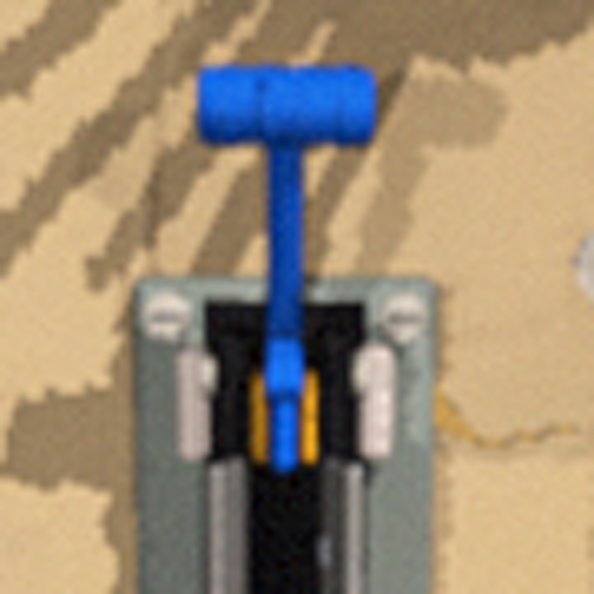

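View pics/w1c.png

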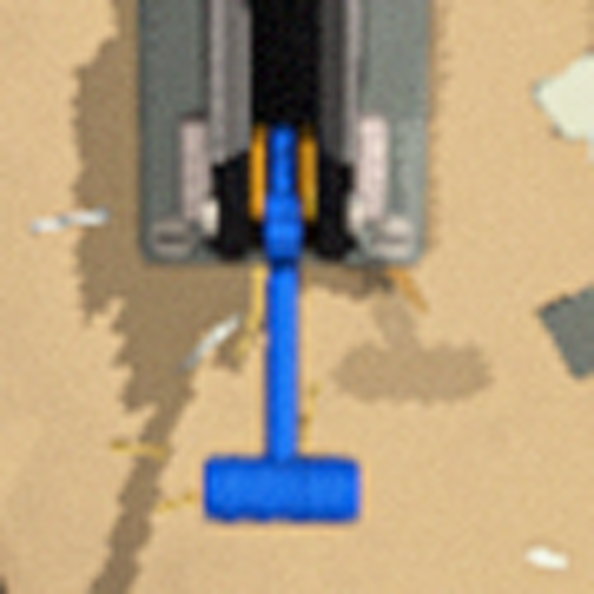

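View pics/w1b.png

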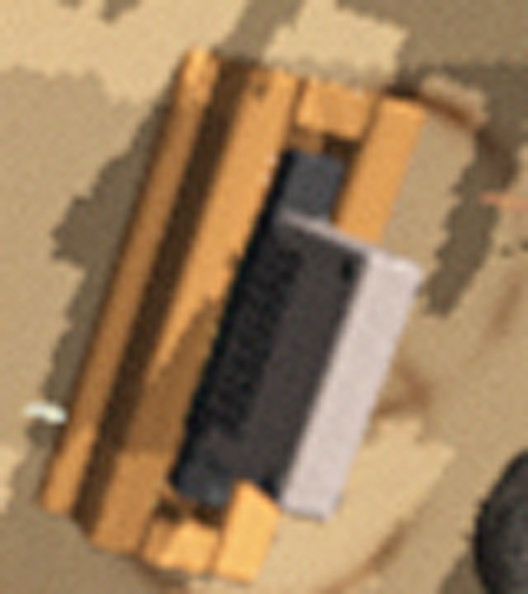

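```bash
cat >> h.py <<'E'
def fit(name,c,px,z):
    q=np.array([onz(c,u,v,z)[:2] for u,v in px],np.float32)
    r=cv2.minAreaRect(q);e=q-np.roll(q,1,0)
    print(name,q.round(1).tolist(),'mean',q.mean(0).round(1),'edges',np.linalg.norm(e,axis=1).round(1),'ang',np.degrees(np.arctan2(e[:,1],e[:,0])).round(1))
E
python3 - <<'E'
from h import *
c=load('w1');s=6.6
A=lambda L,ou,ov:[(ou+x/s-.42,ov+y/s-.42) for x,y in L]
fit('base',c,A([(135,278),(437,283)],235,85)+A([(425,265),(143,262)],235,175),8)
fit('card',c,A([(368,250),(420,268),(330,518),(280,500)],350,130),72)
fit('stand',c,A([(243,70),(422,110),(250,580),(80,530)],350,130),26)
fit('gripL',c,A([(198,68),(376,68),(376,142),(198,142)],235,85),51)
fit('gripR',c,A([(205,458),(357,458),(357,520),(205,520)],235,175),51)
fit('lips',c,A([(210,465),(362,465)],235,85)+A([(358,120),(213,130)],235,175),40)
E
```

```text
base [[582.4000244140625, 135.0], [606.9000244140625, 85.69999694824219], [508.79998779296875, 35.099998474121094], [483.8999938964844, 84.69999694824219]] mean [545.5  85.1] edges [110.6  55.  110.3  55.5] ang [  27.   -63.6 -152.7  116.7]
card [[622.0, -25.299999237060547], [623.4000244140625, -34.20000076293945], [582.0, -44.5], [580.9000244140625, -35.5]] mean [602.1 -34.9] edges [42.4  9.  42.6  9.1] ang [  14.   -81.2 -166.1   97.4]
stand [[640.0999755859375, -7.900000095367432], [648.7000122070312, -39.79999923706055], [560.7999877929688, -60.400001525878906], [554.5, -26.799999237060547]] mean [601.  -33.7] edges [87.6 33.  90.3 34.2] ang [  12.5  -74.8 -166.8  100.6]
gripL [[619.0999755859375, 138.8000030517578], [632.0999755859375, 113.80000305175781], [622.2000122070312, 108.5999984741211], [609.0999755859375, 133.8000030517578]] mean [620.6 123.8] edges [11.2 28.2 11.2 28.4] ang [  26.7  -62.7 -152.   117.3]
gripR [[469.3999938964844, 62.099998474121094], [482.0, 37.79999923706055], [471.20001220703125, 32.099998474121094], [458.5, 56.599998474121094]] mean [470.3  47.1] edges [12.2 27.4 12.2 27.7] ang [  26.8  -62.7 -152.1  117.3]
lips [[562.5999755859375, 108.5999984741211], [574.5999755859375, 85.4000015258789], [535.4000244140625, 65.4000015258789], [521.9000244140625, 87.4000015258789]] mean [548.6  86.7] edges [45.9 26.1 44.1 25.8] ang [  27.5  -62.7 -153.   121.4]
```

Emit:
{"op": "carry_out", "data": {"motion": [[0,-1,45,20,5],[0,-3,90,45,10],[0,-4,133,70,13.4],[0,-4,133,70,13.4],[0,-4,133,70,13.4],[0,-4,133,70,13.4]]}}

```text
time: 2.7
tool_pos: [601.8, -35.1, 180.8]
tcp_rot: [3.141, 0.001, 0.244]
contact_force: [0.6, 0.2, -0.0]
grip_width: 91.8
```

Run:
```python
from h import *
c=cap('wrist','w2');print(bot.get_obs()['tool_pos'],bot.get_obs()['tcp_rot'],proj(c,[602,-36,72]))
a=c['color'][60:260,200:380,::-1]
cv2.imwrite('pics/w2a.png',cv2.resize(a,None,fx=3,fy=3,interpolation=cv2.INTER_CUBIC))
```

```text
[601.76316755 -35.11992957 180.79161852] [3.14101067e+00 6.50729481e-04 2.44415365e-01] [279.83764212 202.78079023]
```

View pics/w2a.png

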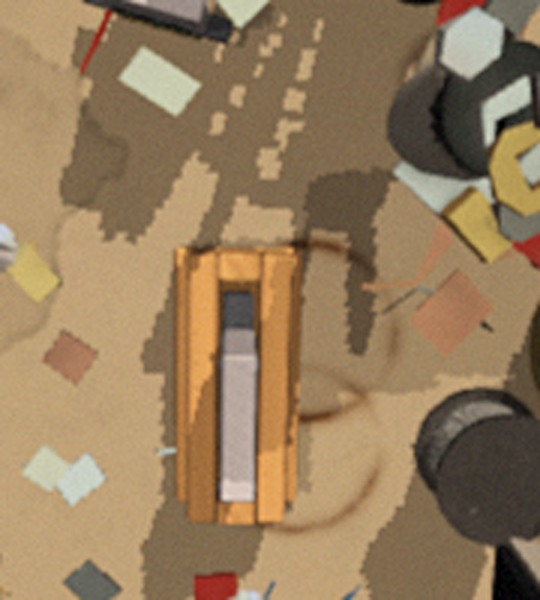

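Run:
```python
from h import *
c=load('w2');s=3
A=lambda L,ou,ov:[(ou+x/s-.33,ov+y/s-.33) for x,y in L]
fit('card',c,A([(223,354),(257,354),(254,501),(220,501)],200,60),72)
fit('stand',c,A([(190,250),(297,250),(284,523),(190,523)],200,60),26)
```

```text
card [[622.0, -25.899999618530273], [624.2999877929688, -35.099998474121094], [581.7999877929688, -45.099998474121094], [579.4000244140625, -35.5]] mean [601.9 -35.4] edges [43.7  9.5 43.7  9.9] ang [  12.7  -76.  -166.7  104. ]
stand [[643.0, -9.5], [651.2999877929688, -42.5], [560.5, -62.400001525878906], [552.7000122070312, -30.899999618530273]] mean [601.9 -36.3] edges [92.9 34.  92.9 32.4] ang [  13.3  -76.  -167.7  104. ]
```

Emit:
{"op": "carry_out", "data": {"motion": [[0,0,0.3,45,0.8],[0,0,0.3,90,0.8],[0,0,0.3,118,0.8],[0,0,0.3,139,0.8],[0,0,0.3,139,0.8],[0,0,0.3,139,0.8]]}}

```text
time: 3.5
tool_pos: [602.6, -35.2, 43.2]
tcp_rot: [3.14, -0.001, 0.231]
contact_force: [-0.0, -0.3, -0.0]
grip_width: 91.8
```

Run:
```python
from h import *
o=bot.get_obs();print(o['tool_pos'],o['contact_force'])
c=cap('side','s1');a=c['color'][150:290,200:400,::-1]
cv2.imwrite('pics/s1.png',cv2.resize(a,None,fx=4,fy=4,interpolation=cv2.INTER_CUBIC))
```

```text
[602.57354456 -35.15873544  43.16802824] [-0.02312336 -0.34215531 -0.01445592]
```

View pics/s1.png

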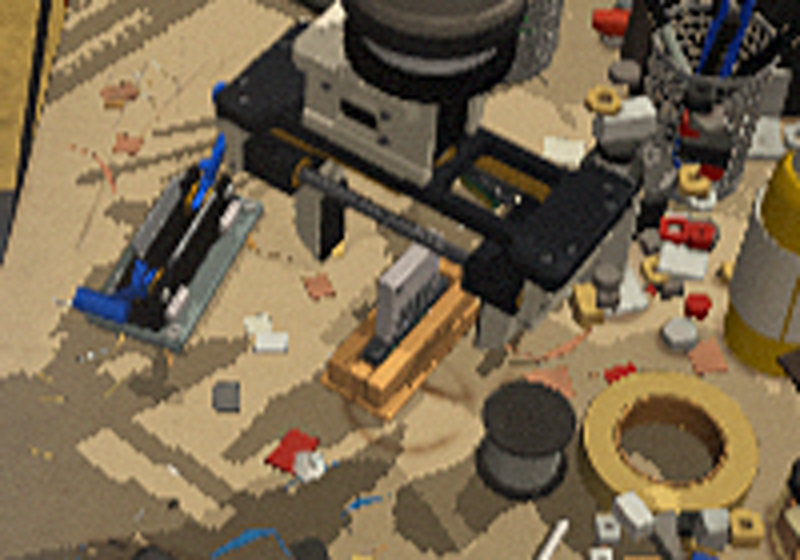

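The card stands between the open fingers, with one finger at crop (325,225) and the other at (500,310). I'll close in two stages.

Emit:
{"op": "carry_out", "data": {"motion": [[0.4,0,0,0,0],[0.8,0,0,0,0],[0.85,0,0,0,0],[0.85,0,0,0,0],[0.85,0,0,0,0],[0.85,0,0,0,0]]}}

```text
time: 4.3
tool_pos: [602.7, -35.4, 43.3]
tcp_rot: [3.14, -0.002, 0.231]
contact_force: [0.1, 0.2, -0.3]
grip_width: 36.7
```

Emit:
{"op": "carry_out", "data": {"motion": [[0.9,0,0,0,0],[1,0,0,0,0],[1,0,0,0,0],[1,0,0,0,0]]}}

```text
time: 4.8
tool_pos: [602.7, -35.3, 43.3]
tcp_rot: [3.14, -0.002, 0.231]
contact_force: [-0.3, -0.2, -0.2]
grip_width: 9.7
```

Emit:
{"op": "carry_out", "data": {"motion": [[1,0,0,-15,0],[1,0,0,-35,0],[1,0,0,-70,0],[1,0,0,-107,0],[1,0,0,-107,0],[1,0,0,-107,0]]}}

```text
time: 5.55
tool_pos: [602.0, -35.1, 150.0]
tcp_rot: [3.14, -0.001, 0.231]
contact_force: [-1.0, 0.5, -1.9]
grip_width: 9.8
```

Run:
```python
from h import *
o=bot.get_obs();print(o['tool_pos'],o['tcp_rot'],o['contact_force'],o['grip_width'])
c=cap('side','s2');a=c['color'][120:260,230:410,::-1]
cv2.imwrite('pics/s2c.png',cv2.resize(a,None,fx=4,fy=4,interpolation=cv2.INTER_CUBIC))
```

```text
[601.95785896 -35.10352026 150.04797265] [ 3.14029496e+00 -9.66472807e-04  2.31152075e-01] [-1.01441057  0.50175899 -1.8558227 ] 9.768098813546471
```

View pics/s2c.png

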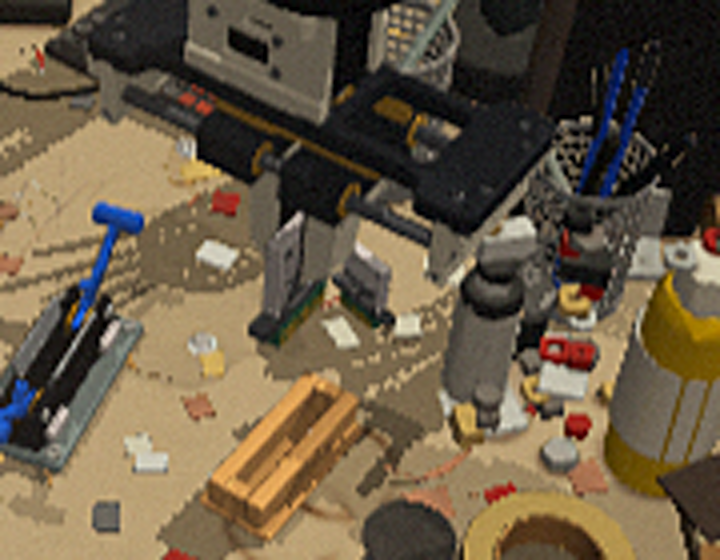

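Emit:
{"op": "carry_out", "data": {"motion": [[1,-5,-25,0,-3],[1,-14,-65,0,-8],[1,-22,-105,0,-12],[1,-26.7,-130,0,-13.7],[1,-26.7,-130,0,-13.7],[1,-26.7,-130,0,-13.7],[1,-26.7,-130,0,-13.7]]}}

```text
time: 6.48
tool_pos: [546.0, 84.7, 149.0]
tcp_rot: [3.141, 0.001, 0.469]
contact_force: [-0.3, -0.8, -2.1]
grip_width: 10.0
```

Run:
```python
from h import *
o=bot.get_obs();print(o['tool_pos'],o['tcp_rot'],o['contact_force'],o['grip_width'])
c=cap('wrist','w3');a=c['color'][60:280,190:370,::-1]
cv2.imwrite('pics/w3c.png',cv2.resize(a,None,fx=2.7,fy=2.7,interpolation=cv2.INTER_CUBIC))
c=cap('side','s3');a=c['color'][90:250,180:360,::-1]
cv2.imwrite('pics/s3c.png',cv2.resize(a,None,fx=3.7,fy=3.7,interpolation=cv2.INTER_CUBIC))
```

```text
[546.02312053  84.73520798 148.95768252] [3.14096967e+00 8.63169602e-04 4.69398394e-01] [-0.33371571 -0.8217767  -2.07091326] 9.988696638758613
```

View pics/w3c.png

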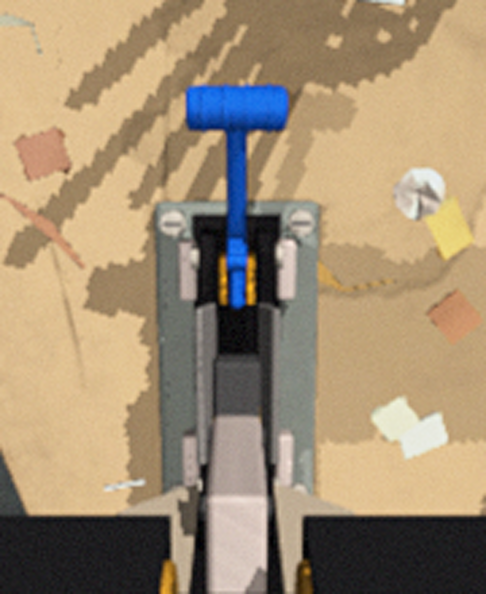

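View pics/s3c.png

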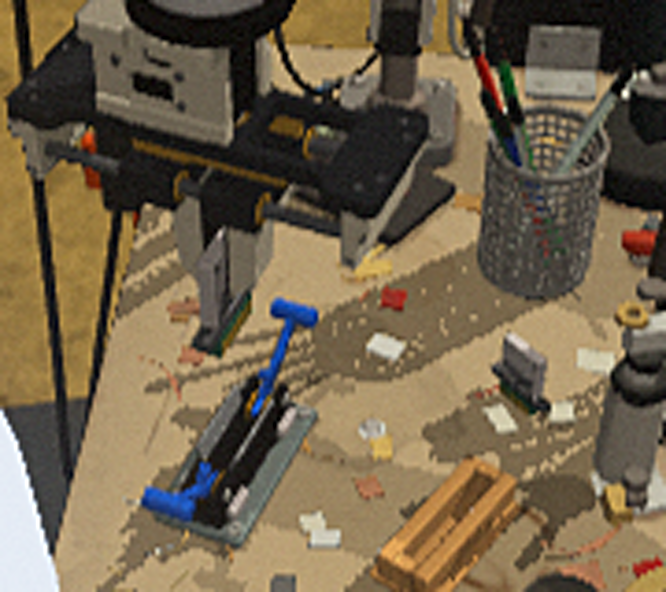

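Run:
```python
from h import *
c=load('w3');s=2.7
A=lambda L:[(190+x/s-.3,60+y/s-.3) for x,y in L]
y=np.array([np.cos(.469),np.sin(.469)]);x=np.array([y[1],-y[0]])
def rel(n,L,z,o=np.array([545.5,85.1])):
    for p in A(L):
        q=onz(c,*p,z)[:2]-o; print(n,'x %.1f y %.1f'%(q@x,q@y))
rel('casetop',[(206,495),(269,495)],149-37.2+66)
rel('casebot',[(212,416),(262,416)],149-37.2+22)
rel('shoulder',[(217,356),(261,356)],149-37.2+22)
rel('base',[(156,203),(320,203)],8)
rel('lip',[(199,306),(281,306)],40)
rel('lipbot',[(199,460),(281,460)],40)
rel('grip',[(187,110),(288,110)],51)
print(np.array([546.02,84.74]-np.array([545.5,85.1]))@np.c_[x,y])
```

```text
casetop x -5.7 y 21.7
casetop x 4.4 y 21.7
casebot x -5.8 y 20.8
casebot x 4.6 y 20.8
shoulder x -4.7 y 33.7
shoulder x 4.3 y 33.7
base x -27.6 y 55.4
base x 27.4 y 55.4
lip x -12.2 y 26.4
lip x 13.2 y 26.4
lipbot x -12.8 y -24.4
lipbot x 13.9 y -24.4
grip x -14.5 y 83.9
grip x 13.7 y 83.9
[0.5561646  0.30113276]
```

Emit:
{"op": "carry_out", "data": {"motion": [[1,0,0.5,25,0],[1,0,0.5,50,0],[1,0,0.5,66,0],[1,0,0.5,72,0],[1,0,0.5,78,0],[1,0,0.5,82,0],[1,0,0.5,82,0]]}}

```text
time: 7.45
tool_pos: [546.4, 84.2, 67.2]
tcp_rot: [3.141, 0.0, 0.469]
contact_force: [-0.7, 0.7, -0.5]
grip_width: 9.9
```

Emit:
{"op": "carry_out", "data": {"motion": [[1,0,0,3,0],[1,0,0,6,0],[1,0,0,9,0],[1,0,0,12,0],[1,0,0,12,0]]}}

```text
time: 8.07
tool_pos: [546.2, 84.2, 54.8]
tcp_rot: [3.141, 0.001, 0.469]
contact_force: [0.2, 0.9, -1.0]
grip_width: 9.7
```

Emit:
{"op": "carry_out", "data": {"motion": [[1,0,0,1,0],[1,0,0,2,0],[1,0,0,3,0],[1,0,0,3.6,0],[1,0,0,3.6,0]]}}

```text
time: 8.7
tool_pos: [546.1, 84.2, 51.2]
tcp_rot: [3.141, 0.001, 0.469]
contact_force: [-0.2, -0.1, -1.9]
grip_width: 9.8
```

Run:
```python
from h import *
o=bot.get_obs();print(o['tool_pos'],o['contact_force'])
c=cap('side','s4');a=c['color'][130:260,190:350,::-1]
cv2.imwrite('pics/s4c.png',cv2.resize(a,None,fx=4.5,fy=4.5,interpolation=cv2.INTER_CUBIC))
```

```text
[546.08933105  84.16494579  51.18814893] [-0.20123501 -0.07124291 -1.89553929]
```

View pics/s4c.png

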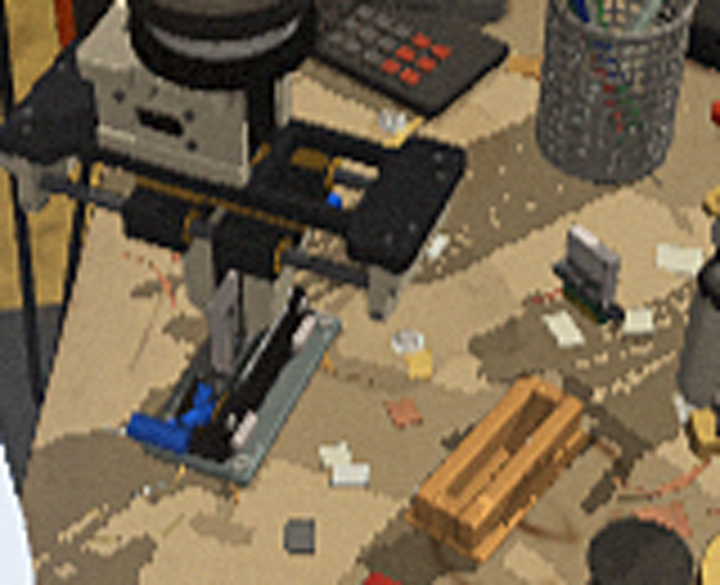

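Emit:
{"op": "carry_out", "data": {"motion": [[1,0,0,0.4,0],[1,0,0,0.8,0],[1,0,0,0.8,0]]}}

```text
time: 9.12
tool_pos: [546.1, 84.2, 50.4]
tcp_rot: [3.141, 0.001, 0.469]
contact_force: [1.1, 0.8, -1.6]
grip_width: 10.0
```

Still hanging freely with no contact, and about a millimetre or less to go. I'll release it here so it drops onto the slides.

Emit:
{"op": "carry_out", "data": {"motion": [[0.85,0,0,0,0],[0.7,0,0,0,0],[0.4,0,0,0,0],[0,0,0,0,0],[0,0,0,0,0],[0,0,0,0,0]]}}

```text
time: 9.88
tool_pos: [546.1, 84.2, 50.4]
tcp_rot: [3.141, 0.001, 0.469]
contact_force: [-0.0, 0.1, -0.1]
grip_width: 59.4
```

Emit:
{"op": "carry_out", "data": {"motion": [[0,0,0,-30,0],[0,0,0,-70,0],[0,0,0,-115,0],[0,0,0,-150,0],[0,0,0,-150,0],[0,0,0,-150,0]]}}

```text
time: 10.62
tool_pos: [545.6, 84.3, 199.5]
tcp_rot: [-3.141, 0.002, 0.469]
contact_force: [0.4, 0.1, -0.5]
grip_width: 91.8
```

Run:
```python
from h import *
o=bot.get_obs();print(o['tool_pos'],o['contact_force'],o['grip_width'])
c=cap('wrist','w5');a=c['color'][60:280,190:370,::-1]
cv2.imwrite('pics/w5c.png',cv2.resize(a,None,fx=2.7,fy=2.7,interpolation=cv2.INTER_CUBIC))
c=cap('side','s5');a=c['color'][130:260,190:350,::-1]
cv2.imwrite('pics/s5c.png',cv2.resize(a,None,fx=4.5,fy=4.5,interpolation=cv2.INTER_CUBIC))
```

```text
[545.64121561  84.28690379 199.50620635] [ 0.35847439  0.07671828 -0.53510322] 91.79925085301227
```

View pics/w5c.png

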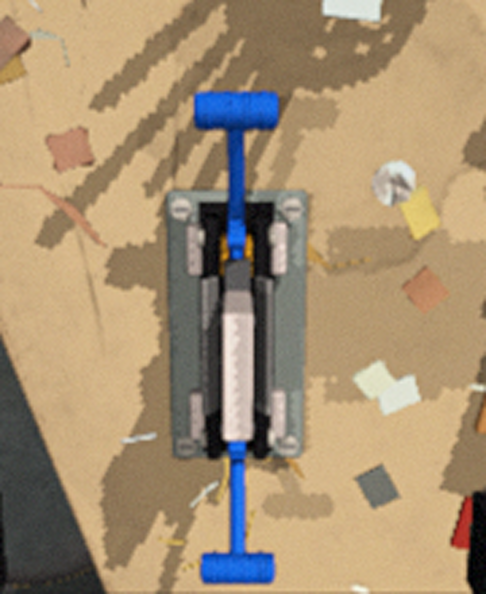

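View pics/s5c.png

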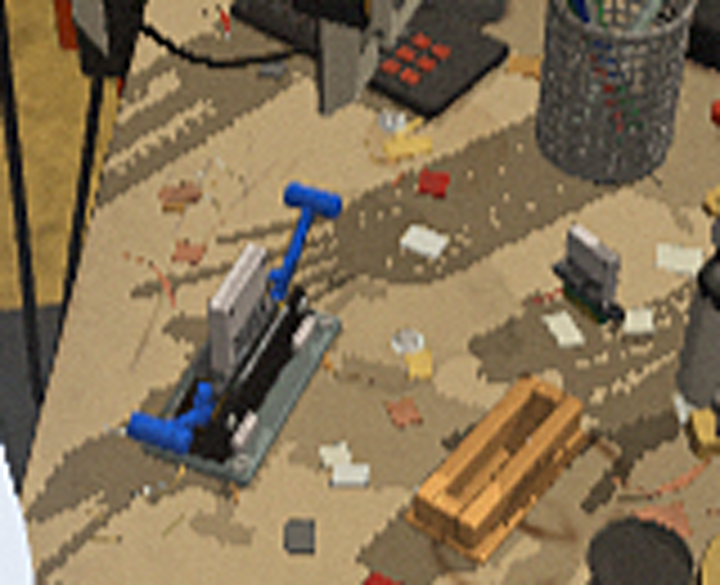

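The card stands upright in the socket: in the wrist crop its top runs from (237,312) to (237,440), and both levers are open.

```bash
cat >> h.py <<'E'
Y=np.array([np.cos(.470),np.sin(.470)]);X_=np.array([Y[1],-Y[0]]);O=np.array([545.5,85.1])
def rel(c,n,px,z):
    for p in px:
        q=onz(c,*p,z)[:2]-O; print(n,'x %.1f y %.1f'%(q@X_,q@Y))
def W(x,y): return O+x*X_+y*Y
E
python3 - <<'E'
from h import *
c=load('w5');s=2.7
A=lambda L:[(190+x/s-.3,60+y/s-.3) for x,y in L]
rel(c,'cardtop79',A([(222,312),(254,312),(252,441),(222,441)]),79)
rel(c,'base',A([(167,192),(308,192),(303,457),(171,457)]),8)
rel(c,'gripL in/out',A([(236,128),(236,93)]),51)
rel(c,'gripR in/out',A([(238,555),(238,582)]),51)
P=pts(c)
for u,v in ((277,180),(278,200),(278,215)): print(P[v,u])
d=load('s5');s=4.5
print([ (onz(d,190+x/s-.4,130+y/s-.4,79)[:2]-O)@np.c_[X_,Y] for x,y in ((247,245),(268,258),(238,318),(212,300))])
E
```

```text
cardtop79 x -5.1 y 21.5
cardtop79 x 5.2 y 21.5
cardtop79 x 4.8 y -22.7
cardtop79 x -5.3 y -22.7
base x -27.5 y 55.2
base x 27.6 y 55.1
base x 27.9 y -55.1
base x -28.3 y -55.1
gripL in/out x -0.5 y 78.8
gripL in/out x -0.5 y 89.9
gripR in/out x 0.1 y -79.4
gripR in/out x 0.1 y -91.0
[560.7388512   93.60582856  79.56349568]
[544.8050981   84.5257675   79.02317823]
[532.21055544  78.1258036   78.90933832]
[array([-3.98174762, 19.08075048]), array([ 8.44636633, 15.23389003]), array([ 11.94671686, -24.19970365]), array([ -3.50744901, -18.79419497])]
```

Run:
```python
from h import *
for n in ('side0','scene0','w1','w5'):
    c=load(n);P=pts(c);ok=c['depth']>0;q=P-np.r_[O,0];y=q[...,:2]@Y;x=q[...,:2]@X_
    m=ok&(y>40)&(y<190)&(abs(x)<140)&(q[...,2]>60)&(q[...,2]<200)
    if n[0]=='w': m&=(c['depth']>150); m[250:]=False
    print(n,m.sum())
    if m.sum(): 
        for zl in range(60,200,20):
            k=m&(q[...,2]>=zl)&(q[...,2]<zl+20)
            if k.sum()>3: print(zl,k.sum(),'x',np.percentile(x[k],[1,50,99]).round(),'y',np.percentile(y[k],[1,50,99]).round())
```

```text
side0 21
140 6 x [90. 92. 94.] y [189. 190. 190.]
160 4 x [90. 91. 92.] y [188. 189. 190.]
180 11 x [-130. -126. -125.] y [ 41. 179. 180.]
scene0 23
60 10 x [-7.  3. 15.] y [80. 84. 87.]
160 12 x [91. 93. 96.] y [186. 189. 190.]
w1 50
160 9 x [-133. -132. -131.] y [40. 40. 40.]
180 38 x [-133. -131. -129.] y [40. 41. 41.]
w5 123
160 24 x [-133. -132. -130.] y [40. 40. 41.]
180 96 x [-133. -131. -129.] y [40. 41. 42.]
```

Run:
```python
from h import *
for n in ('side0','scene0','w1','w5'):
    c=load(n);P=pts(c);ok=c['depth']>0;q=P-np.r_[O,0];y=q[...,:2]@Y;x=q[...,:2]@X_
    m=ok&(y>-160)&(y<230)&(x>-200)&(x<-80)&(q[...,2]>60)&(q[...,2]<330)
    if n[0]=='w': m&=(c['depth']>100)
    if n=='side0': pass
    v,u=np.nonzero(m); 
    for i in range(0,len(u),max(1,len(u)//12)): print(n,u[i],v[i],'x %.0f y %.0f z %.0f'%(x[v[i],u[i]],y[v[i],u[i]],q[v[i],u[i],2]))
```

```text
side0 230 22 x -105 y 191 z 328
side0 215 30 x -120 y 156 z 324
side0 217 34 x -118 y 158 z 316
side0 226 38 x -107 y 173 z 303
side0 225 43 x -111 y 174 z 292
side0 220 49 x -119 y 168 z 280
side0 218 55 x -124 y 165 z 267
side0 221 61 x -122 y 172 z 251
side0 181 69 x -131 y 41 z 300
side0 183 83 x -130 y 40 z 273
side0 185 108 x -134 y 38 z 218
side0 189 136 x -132 y 33 z 153
side0 193 166 x -133 y 30 z 73
scene0 434 110 x -125 y 43 z 329
scene0 433 124 x -129 y 46 z 304
scene0 458 179 x -101 y 174 z 325
scene0 455 187 x -104 y 172 z 308
scene0 491 191 x -131 y 203 z 328
scene0 474 194 x -114 y 197 z 320
scene0 488 196 x -134 y 200 z 314
scene0 481 199 x -124 y 202 z 313
scene0 481 202 x -131 y 198 z 301
scene0 475 206 x -126 y 197 z 293
scene0 469 211 x -125 y 193 z 277
scene0 467 216 x -128 y 191 z 263
scene0 451 232 x -127 y 180 z 210
w1 147 147 x -137 y 37 z 67
w1 130 154 x -131 y 37 z 120
w1 120 158 x -131 y 36 z 140
w1 81 162 x -131 y 41 z 194
w1 65 165 x -131 y 42 z 211
w1 90 167 x -130 y 37 z 187
w1 40 170 x -129 y 43 z 235
w1 39 172 x -129 y 42 z 237
w1 28 174 x -128 y 43 z 245
w1 27 176 x -128 y 42 z 246
w1 44 178 x -128 y 39 z 235
w1 34 181 x -130 y 38 z 240
w1 7 187 x -130 y 39 z 258
w5 127 155 x -137 y 37 z 63
w5 118 162 x -132 y 35 z 92
w5 108 166 x -132 y 35 z 108
w5 78 170 x -132 y 38 z 146
w5 77 173 x -130 y 37 z 151
w5 64 176 x -130 y 38 z 165
w5 40 179 x -131 y 40 z 183
w5 62 181 x -130 y 35 z 167
w5 20 184 x -130 y 41 z 198
w5 31 186 x -129 y 38 z 193
w5 10 189 x -129 y 40 z 206
w5 21 192 x -129 y 37 z 201
w5 1 200 x -130 y 36 z 211
```

Emit:
{"op": "carry_out", "data": {"motion": [[1,40,-0.8,0,0],[1,80,-0.8,0,0],[1,116,-0.8,0,0],[1,116,-0.8,30,0],[1,116,-0.8,70,0],[1,116,-0.8,110,0],[1,116,-0.8,145,0],[1,116,-0.8,160,0],[1,116,-0.8,160,0],[1,116,-0.8,160,0]]}}

```text
time: 11.98
tool_pos: [648.9, 137.4, 39.9]
tcp_rot: [-3.142, 0.001, 0.469]
contact_force: [0.6, 0.5, -0.1]
grip_width: 1.0
```

```bash
cat >> h.py <<'E'
def st():
    o=bot.get_obs();q=o['tool_pos'][:2]-O;f=o['contact_force']
    print('rel x %.1f y %.1f z %.1f'%(q@X_,q@Y,o['tool_pos'][2]),'F along x %.1f y %.1f z %.1f'%(f[:2]@X_,f[:2]@Y,f[2]),'yaw %.3f'%o['tcp_rot'][2],'w %.1f'%o['grip_width'],'t',o['time'])
E
python3 - <<'E'
from h import *
st()
c=cap('side','s6');a=c['color'][110:260,190:360,::-1]
cv2.imwrite('pics/s6c.png',cv2.resize(a,None,fx=4,fy=4,interpolation=cv2.INTER_CUBIC))
c=cap('wrist','w6')
E
```

```text
rel x 0.2 y 115.9 z 39.9 F along x -0.2 y 0.8 z -0.1 yaw 0.469 w 1.0 t 11.975
```

View pics/s6c.png

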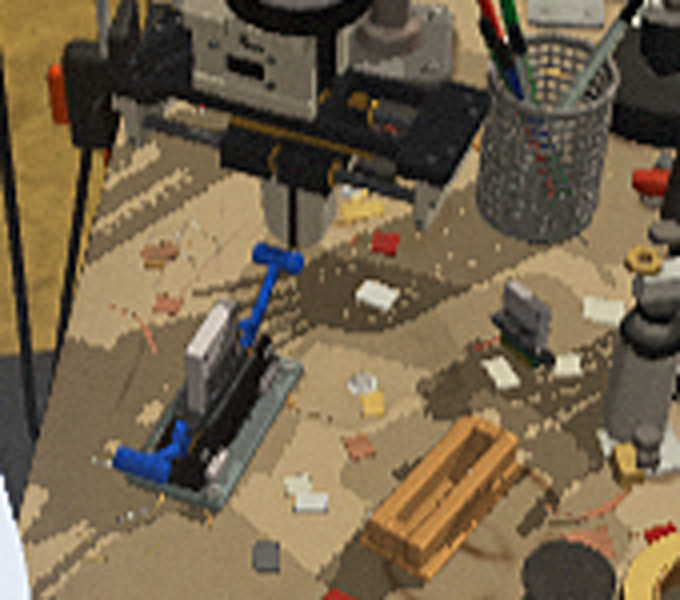

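View pics/w6.png

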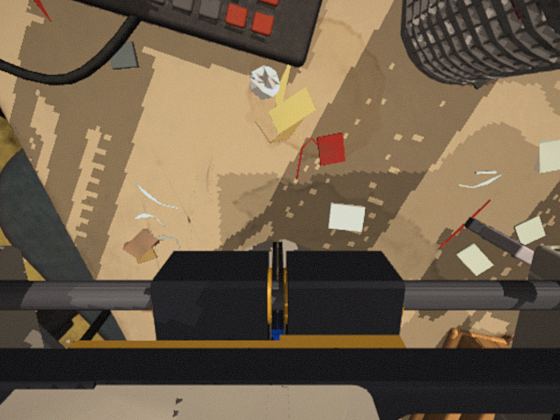

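Emit:
{"op": "carry_out", "data": {"motion": [[1,-6,0,0.5,0],[1,-11,0,1,0],[1,-13,0,1,0],[1,-15,0,1,0],[1,-16,0,1,0],[1,-17,0,1,0],[1,-17,0,1,0]]}}

```text
time: 12.95
tool_pos: [633.9, 129.7, 39.2]
tcp_rot: [3.141, 0.001, 0.469]
contact_force: [-0.1, 0.8, 0.1]
grip_width: 0.6
```

Run:
```python
from h import *
st()
c=cap('side','s7');a=c['color'][110:260,190:360,::-1]
cv2.imwrite('pics/s7c.png',cv2.resize(a,None,fx=4,fy=4,interpolation=cv2.INTER_CUBIC))
for q in np.arange(1.05,-.01,-.07): print('%.2f y %.1f z %.1f'%(q,36+52*np.sin(q)+15.5,25+52*np.cos(q)-12))
```

```text
rel x 0.2 y 99.0 z 39.2 F along x -0.8 y 0.3 z 0.1 yaw 0.469 w 0.6 t 12.95
1.05 y 96.6 z 38.9
0.98 y 94.7 z 42.0
0.91 y 92.6 z 44.9
0.84 y 90.2 z 47.7
0.77 y 87.7 z 50.3
0.70 y 85.0 z 52.8
0.63 y 82.1 z 55.0
0.56 y 79.1 z 57.1
0.49 y 76.0 z 58.9
0.42 y 72.7 z 60.5
0.35 y 69.3 z 61.8
0.28 y 65.9 z 63.0
0.21 y 62.3 z 63.9
0.14 y 58.8 z 64.5
0.07 y 55.1 z 64.9
-0.00 y 51.5 z 65.0
```

View pics/s7c.png

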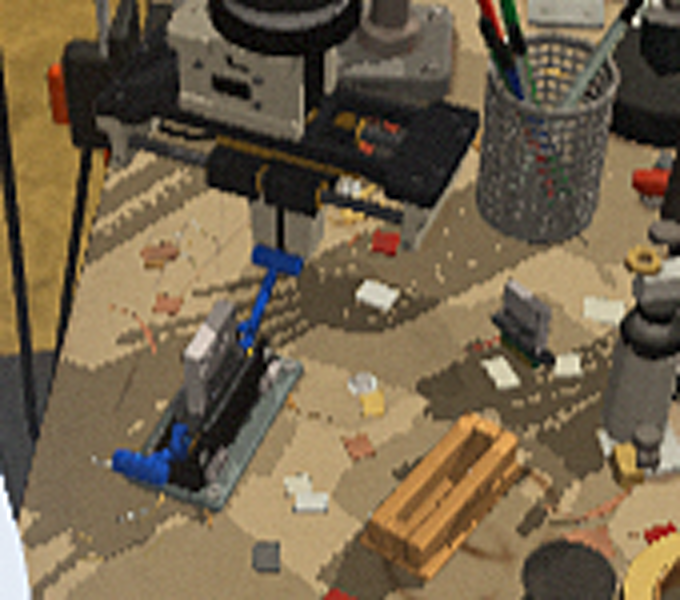

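Emit:
{"op": "carry_out", "data": {"motion": [[1,-1.2,0,0,0],[1,-2.4,0,0,0],[1,-3.4,0,-1.4,0],[1,-4.3,0,-2.8,0],[1,-5.4,0,-4.3,0],[1,-6.4,0,-5.7,0],[1,-6.4,0,-5.7,0]]}}

```text
time: 13.88
tool_pos: [628.4, 126.9, 45.3]
tcp_rot: [3.141, 0.0, 0.469]
contact_force: [3.2, 1.8, 1.1]
grip_width: 0.2
```

Run:
```python
from h import *
st()
c=cap('side','s8');a=c['color'][110:260,190:360,::-1]
cv2.imwrite('pics/s8c.png',cv2.resize(a,None,fx=4,fy=4,interpolation=cv2.INTER_CUBIC))
```

```text
rel x 0.3 y 92.8 z 45.3 F along x -0.2 y 3.7 z 1.1 yaw 0.469 w 0.2 t 13.875
```

View pics/s8c.png

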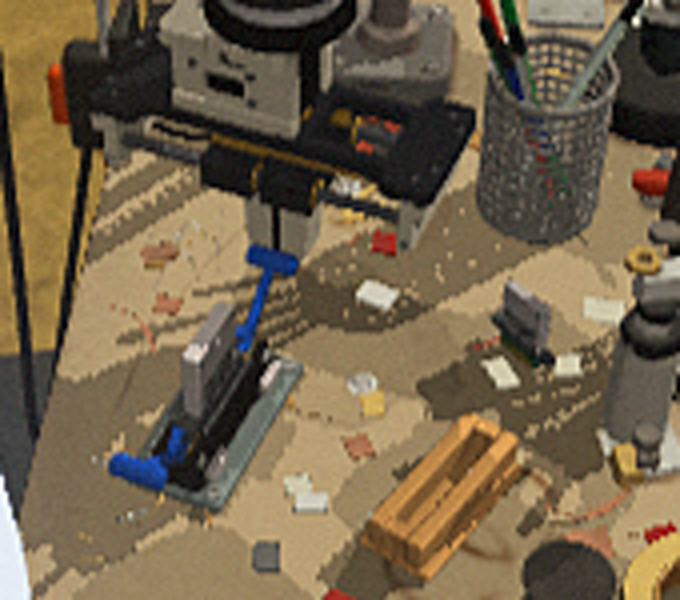

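Emit:
{"op": "carry_out", "data": {"motion": [[1,-1.3,0,-1.2,0],[1,-2.6,0,-2.4,0],[1,-3.9,0,-3.7,0],[1,-5.1,0,-5,0],[1,-6.4,0,-6.2,0],[1,-7.8,0,-7.5,0],[1,-9.2,0,-8.6,0],[1,-10.7,0,-9.7,0],[1,-12.2,0,-10.8,0],[1,-13.7,0,-11.8,0]]}}

```text
time: 15.18
tool_pos: [617.5, 121.2, 58.4]
tcp_rot: [3.14, -0.004, 0.469]
contact_force: [5.1, 3.1, 4.2]
grip_width: 0.3
```

Run:
```python
from h import *
st()
```

```text
rel x 0.4 y 80.5 z 58.4 F along x -0.5 y 6.0 z 4.2 yaw 0.469 w 0.3 t 15.175
```

Emit:
{"op": "carry_out", "data": {"motion": [[1,-2,0,-0.6,0],[1,-4,0,-1.2,0],[1,-5.6,0,-1.9,0],[1,-7.2,0,-2.6,0],[1,-8.8,0,-3.2,0],[1,-10.4,0,-3.8,0],[1,-12,0,-4.3,0],[1,-12,0,-4.3,0]]}}

```text
time: 16.18
tool_pos: [608.9, 116.7, 64.6]
tcp_rot: [3.139, -0.01, 0.469]
contact_force: [7.0, 5.6, 7.5]
grip_width: 0.4
```

Run:
```python
from h import *
st()
c=cap('side','s9');a=c['color'][110:260,190:360,::-1]
cv2.imwrite('pics/s9c.png',cv2.resize(a,None,fx=4,fy=4,interpolation=cv2.INTER_CUBIC))
```

```text
rel x 0.6 y 70.9 z 64.6 F along x -1.8 y 8.7 z 7.5 yaw 0.469 w 0.4 t 16.175
```

View pics/s9c.png

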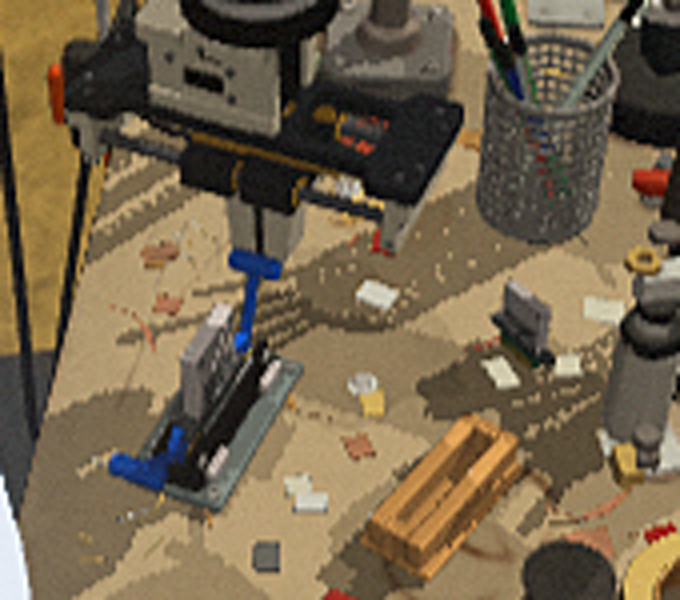

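Emit:
{"op": "carry_out", "data": {"motion": [[1,-3,0,0.5,0],[1,-4.5,0,0.8,0],[1,-6,0,0.8,0],[1,-7.5,0,0.8,0],[1,-9,0,0.8,0],[1,-10.5,0,0.8,0],[1,-12,0,0.8,0],[1,-12,0,0.8,0]]}}

```text
time: 17.23
tool_pos: [600.6, 111.7, 65.7]
tcp_rot: [3.137, -0.016, 0.469]
contact_force: [6.5, 3.9, 7.1]
grip_width: 0.5
```

Run:
```python
from h import *
st()
c=cap('side','s10');a=c['color'][110:260,190:360,::-1]
cv2.imwrite('pics/s10c.png',cv2.resize(a,None,fx=4,fy=4,interpolation=cv2.INTER_CUBIC))
```

```text
rel x 1.2 y 61.2 z 65.7 F along x -0.6 y 7.6 z 7.1 yaw 0.469 w 0.5 t 17.225
```

View pics/s10c.png

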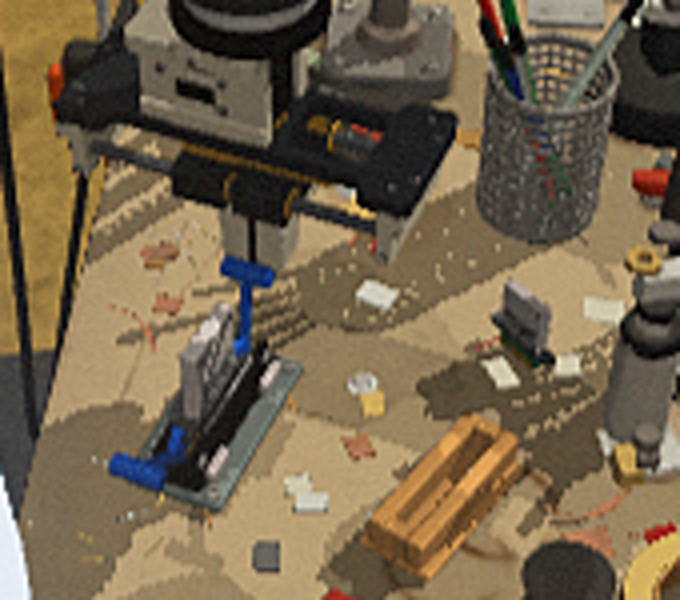

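Emit:
{"op": "carry_out", "data": {"motion": [[1,-3,0,0.8,0],[1,-4.5,0,1,0],[1,-6,0,1,0],[1,-7.5,0,1,0],[1,-7.5,0,1,0]]}}

```text
time: 17.9
tool_pos: [595.6, 108.7, 66.0]
tcp_rot: [3.135, -0.02, 0.469]
contact_force: [5.0, 3.4, 5.8]
grip_width: 0.6
```

Run:
```python
from h import *
st()
```

```text
rel x 1.7 y 55.3 z 66.0 F along x -0.8 y 6.0 z 5.8 yaw 0.469 w 0.6 t 17.9
```

Emit:
{"op": "carry_out", "data": {"motion": [[1,-2,-0.5,0.6,0],[1,-3,-0.5,0.6,0],[1,-4,-0.5,0.6,0],[1,-4,-0.5,0.6,0]]}}

```text
time: 18.4
tool_pos: [593.4, 107.6, 66.4]
tcp_rot: [3.134, -0.024, 0.469]
contact_force: [7.1, 2.6, 3.8]
grip_width: 0.2
```

Run:
```python
from h import *
st()
c=cap('side','s11');a=c['color'][110:260,190:360,::-1]
cv2.imwrite('pics/s11c.png',cv2.resize(a,None,fx=4,fy=4,interpolation=cv2.INTER_CUBIC))
```

```text
rel x 1.6 y 52.9 z 66.4 F along x 0.9 y 7.5 z 3.8 yaw 0.469 w 0.2 t 18.4
```

View pics/s11c.png

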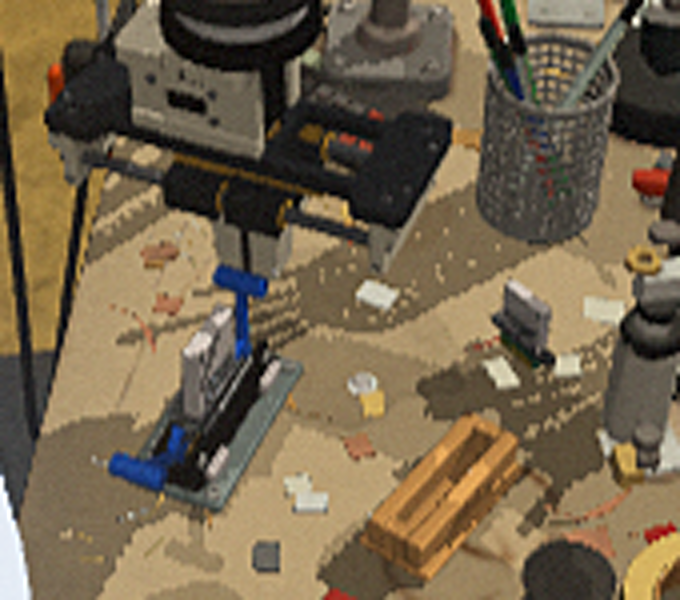

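Emit:
{"op": "carry_out", "data": {"motion": [[1,-1.5,-0.3,0.3,0],[1,-2.5,-0.3,0.3,0],[1,-2.5,-0.3,0.3,0]]}}

```text
time: 18.82
tool_pos: [592.2, 107.0, 66.7]
tcp_rot: [3.133, -0.027, 0.469]
contact_force: [6.2, 4.3, 1.7]
grip_width: 0.5
```

Run:
```python
from h import *
st()
```

```text
rel x 1.6 y 51.6 z 66.7 F along x -1.0 y 7.5 z 1.7 yaw 0.469 w 0.5 t 18.825
```

Emit:
{"op": "carry_out", "data": {"motion": [[1,-1.5,0,0,0],[1,-2.2,0,0,0],[1,-2.2,0,0,0]]}}

```text
time: 19.2
tool_pos: [591.4, 106.5, 66.9]
tcp_rot: [3.133, -0.03, 0.469]
contact_force: [7.1, 5.0, -1.3]
grip_width: 0.6
```

Run:
```python
from h import *
st()
```

```text
rel x 1.7 y 50.6 z 66.9 F along x -1.3 y 8.5 z -1.3 yaw 0.469 w 0.6 t 19.2
```

Emit:
{"op": "carry_out", "data": {"motion": [[1,-1.5,0,0,0],[1,-2.2,0,0,0],[1,-2.2,0,0,0]]}}

```text
time: 19.58
tool_pos: [591.2, 106.4, 67.0]
tcp_rot: [3.132, -0.035, 0.468]
contact_force: [10.2, 6.4, -3.7]
grip_width: 0.4
```

Run:
```python
from h import *
st()
c=cap('side','s12');a=c['color'][150:250,200:300,::-1]
cv2.imwrite('pics/s12c.png',cv2.resize(a,None,fx=6,fy=6,interpolation=cv2.INTER_CUBIC))
```

```text
rel x 1.7 y 50.4 z 67.0 F along x -1.1 y 12.0 z -3.7 yaw 0.468 w 0.4 t 19.575
```

View pics/s12c.png

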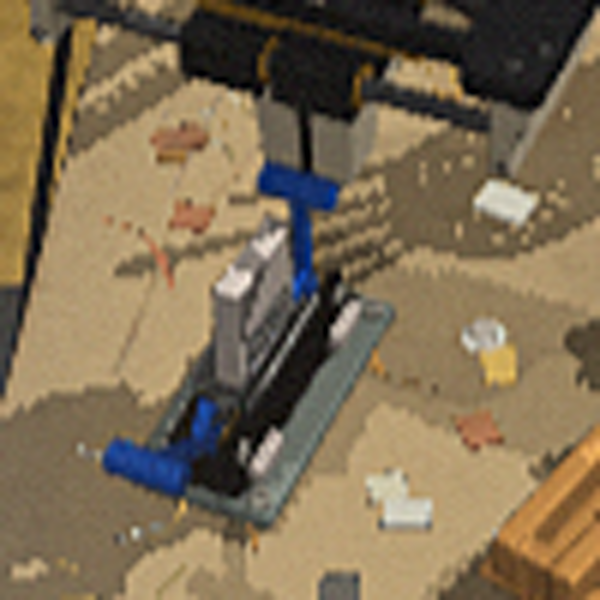

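Emit:
{"op": "carry_out", "data": {"motion": [[1,8,0,0,0],[1,25,0,0,0],[1,40,0,-30,0],[1,40,0,-80,0],[1,20,0,-130,0],[1,-20,0,-130,0],[1,-48,0,-130,0],[1,-48,0,-130,0],[1,-48,0,-130,0]]}}

```text
time: 20.75
tool_pos: [544.1, 83.8, 195.2]
tcp_rot: [3.132, -0.034, 0.468]
contact_force: [-0.5, 0.5, -0.5]
grip_width: 0.4
```

Run:
```python
from h import *
st();print(bot.get_obs()['tcp_rot'])
c=cap('wrist','w7');a=c['color'][40:280,180:380,::-1]
cv2.imwrite('pics/w7c.png',cv2.resize(a,None,fx=2.5,fy=2.5,interpolation=cv2.INTER_CUBIC))
c=cap('side','s13');a=c['color'][150:250,200:300,::-1]
cv2.imwrite('pics/s13c.png',cv2.resize(a,None,fx=6,fy=6,interpolation=cv2.INTER_CUBIC))
```

```text
rel x 0.6 y -1.9 z 195.2 F along x -0.6 y -0.2 z -0.5 yaw 0.468 w 0.4 t 20.75
[ 3.13230732 -0.03410962  0.46807549]
```

View pics/w7c.png

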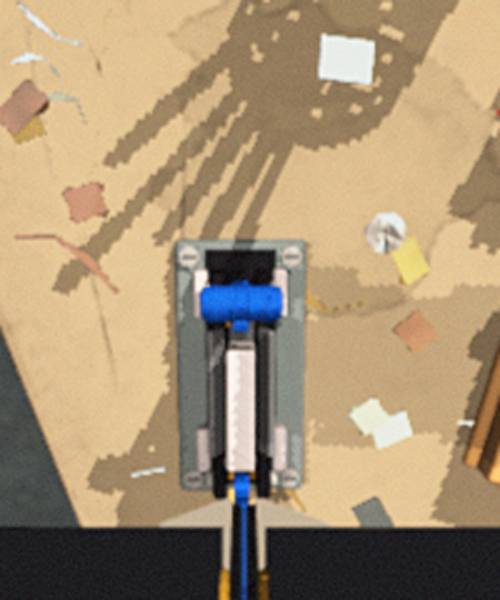

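View pics/s13c.png

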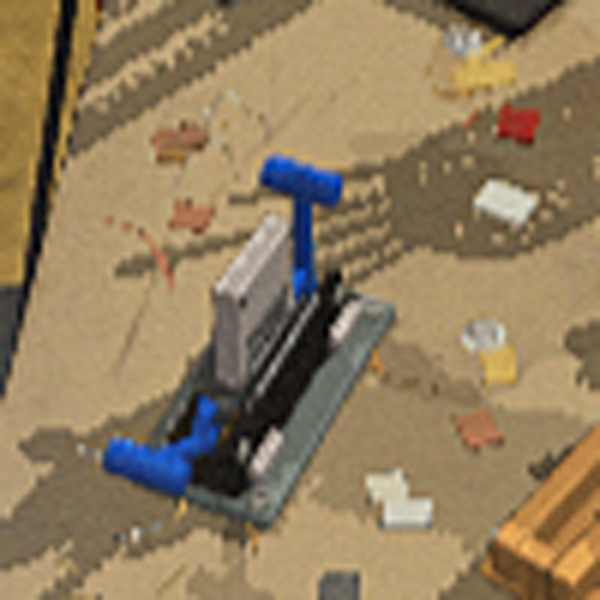

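Run:
```python
from h import *
c=load('w7');s=2.5
A=lambda L:[(180+x/s-.3,40+y/s-.3) for x,y in L]
rel(c,'gripL',A([(242,283),(242,323)]),77)
rel(c,'cardtop',A([(241,349),(241,470)]),76)
rel(c,'base',A([(175,241),(304,241),(178,489),(302,489)]),8)
P=pts(c)
for x,y in ((242,300),(242,305),(240,360),(240,380),(240,400),(240,430),(240,460)):
    u=int(180+x/s);v=int(40+y/s);p=P[v-1:v+2,u-1:u+2].reshape(-1,3).mean(0);print(((p[:2]-O)@Y).round(1),p[2].round(1))
for n in('s13',):
    c=load(n)
    # predicted grip centre for q, insert -4
    for q in (0,.1,.2):
        p=W(0,36+52*np.sin(q));print(q,(proj(c,[*p,25+52*np.cos(q)])-[200,150])*6,'piv',(proj(c,[*W(0,36),25])-[200,150])*6)
```

```text
gripL x -0.1 y 43.8
gripL x -0.2 y 30.1
cardtop x -0.5 y 20.8
cardtop x -0.7 y -23.7
base x -27.8 y 55.2
base x 26.5 y 55.1
base x -28.9 y -55.0
base x 27.4 y -55.3
38.5 83.2
36.8 83.7
16.7 76.1
9.5 76.3
9.9 107.9
-8.3 78.0
-19.1 79.1
0 [298.05794591 180.16151913] piv [302.37988894 282.24821412]
0.1 [304.26400855 171.20070243] piv [302.37988894 282.24821412]
0.2 [310.40150639 163.45850281] piv [302.37988894 282.24821412]
```

Run:
```python
from h import *
for n in ('scene0','side0','w1','w7','s13'):
    c=load(n);P=pts(c);ok=c['depth']>0;q=P-np.r_[O,0];y=q[...,:2]@Y;x=q[...,:2]@X_
    m=ok&(y>-230)&(y<-60)&(abs(x)<170)&(q[...,2]>45)&(q[...,2]<330)
    if n[0]=='w': m&=c['depth']>150
    print(n,m.sum())
    v,u=np.nonzero(m)
    for i in range(0,len(u),max(1,len(u)//8)): print(n,u[i],v[i],'x %.0f y %.0f z %.0f'%(x[v[i],u[i]],y[v[i],u[i]],q[v[i],u[i],2]))
```

```text
scene0 109
scene0 314 180 x -0 y -88 z 62
scene0 314 181 x 1 y -86 z 62
scene0 313 182 x 4 y -81 z 65
scene0 312 183 x 6 y -81 z 62
scene0 311 184 x 9 y -79 z 62
scene0 310 185 x 11 y -77 z 62
scene0 312 186 x 6 y -79 z 55
scene0 315 189 x 1 y -74 z 51
scene0 314 194 x 5 y -66 z 46
side0 94
side0 220 221 x -12 y -79 z 63
side0 221 223 x -8 y -82 z 62
side0 218 224 x -14 y -85 z 59
side0 229 224 x 8 y -79 z 63
side0 227 225 x 5 y -83 z 63
side0 223 226 x -2 y -86 z 60
side0 222 227 x -4 y -86 z 56
side0 223 228 x -2 y -86 z 54
side0 228 229 x 10 y -88 z 59
w1 322
w1 276 228 x -2 y -60 z 45
w1 279 236 x 2 y -68 z 52
w1 277 244 x -0 y -76 z 57
w1 277 246 x -0 y -77 z 60
w1 269 248 x -10 y -79 z 61
w1 285 249 x 9 y -79 z 63
w1 277 251 x -0 y -82 z 62
w1 269 253 x -10 y -84 z 63
w1 287 254 x 11 y -87 z 61
w7 0
s13 92
s13 218 223 x -13 y -86 z 64
s13 227 224 x -1 y -71 z 50
s13 225 225 x 2 y -84 z 63
s13 223 226 x -1 y -87 z 61
s13 220 227 x -5 y -91 z 61
s13 231 227 x 14 y -82 z 61
s13 228 228 x 11 y -89 z 63
s13 228 229 x 10 y -88 z 59
s13 227 231 x 10 y -92 z 57
```

Emit:
{"op": "carry_out", "data": {"motion": [[1,-40,0.5,0,0],[1,-85,0.5,0,0],[1,-121.5,0.5,0,0],[1,-121.5,0.5,30,0],[1,-121.5,0.5,70,0],[1,-121.5,0.5,110,0],[1,-121.5,0.5,140,0],[1,-121.5,0.5,151,0],[1,-121.5,0.5,151,0],[1,-121.5,0.5,151,0]]}}

```text
time: 22.1
tool_pos: [442.4, 29.8, 40.9]
tcp_rot: [3.131, -0.036, 0.469]
contact_force: [0.6, -0.2, -0.8]
grip_width: 0.4
```

Run:
```python
from h import *
st();print(bot.get_obs()['tcp_rot'])
c=cap('side','s14');a=c['color'][150:250,190:300,::-1]
cv2.imwrite('pics/s14c.png',cv2.resize(a,None,fx=6,fy=6,interpolation=cv2.INTER_CUBIC))
```

```text
rel x 2.6 y -117.0 z 40.9 F along x 0.5 y 0.5 z -0.8 yaw 0.469 w 0.4 t 22.1
[ 3.13132071 -0.0357447   0.46874254]
```

View pics/s14c.png

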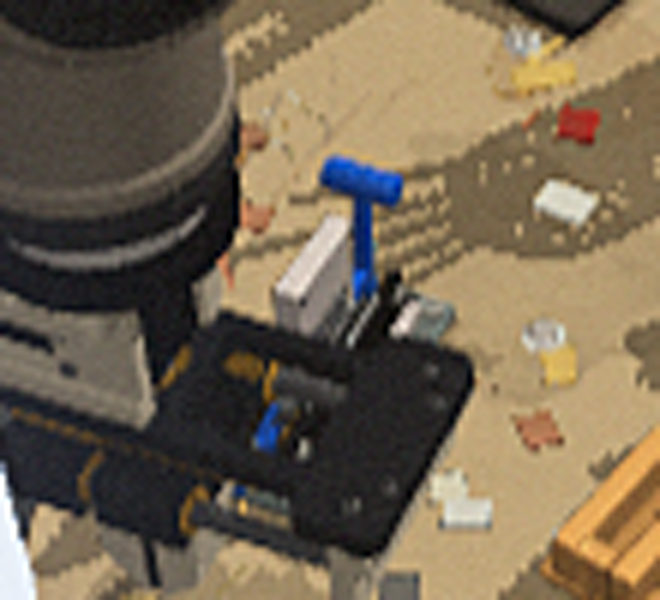

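Emit:
{"op": "carry_out", "data": {"motion": [[1,5,-2,0.5,0],[1,10,-2.4,1,0],[1,13,-2.4,1.2,0],[1,15,-2.4,1.3,0],[1,17,-2.4,1.4,0],[1,19,-2.4,1.4,0],[1,20,-2.4,1.4,0],[1,20,-2.4,1.4,0]]}}

```text
time: 23.15
tool_pos: [459.2, 41.0, 40.2]
tcp_rot: [3.131, -0.036, 0.469]
contact_force: [-0.9, -0.0, -0.8]
grip_width: 0.4
```

Run:
```python
from h import *
st()
c=cap('scene','c1');a=c['color'][150:270,270:390,::-1]
cv2.imwrite('pics/c1c.png',cv2.resize(a,None,fx=5,fy=5,interpolation=cv2.INTER_CUBIC))
```

```text
rel x 0.2 y -96.9 z 40.2 F along x -0.4 y -0.8 z -0.8 yaw 0.469 w 0.4 t 23.15
```

View pics/c1c.png

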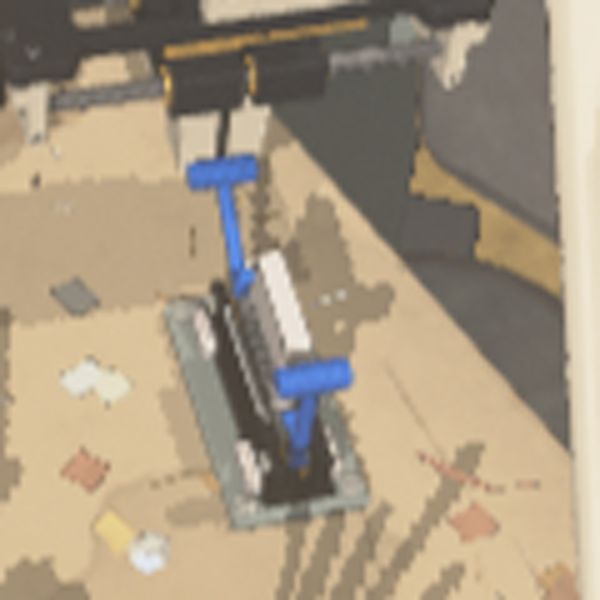

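Emit:
{"op": "carry_out", "data": {"motion": [[1,1.1,0,-0.9,0],[1,2.2,0,-1.8,0],[1,3.3,0,-3.2,0],[1,4.3,0,-4.6,0],[1,5.5,0,-5.9,0],[1,6.7,0,-7.2,0],[1,8,0,-8.5,0],[1,9.2,0,-9.7,0],[1,9.2,0,-9.7,0]]}}

```text
time: 24.32
tool_pos: [466.8, 45.0, 50.4]
tcp_rot: [3.131, -0.036, 0.469]
contact_force: [-4.1, -2.7, 1.8]
grip_width: 0.3
```

Run:
```python
from h import *
st()
```

```text
rel x 0.1 y -88.3 z 50.4 F along x 0.6 y -4.9 z 1.8 yaw 0.469 w 0.3 t 24.325
```

Emit:
{"op": "carry_out", "data": {"motion": [[1,1.7,0,-1,0],[1,3.3,0,-2,0],[1,4.8,0,-3.1,0],[1,6.2,0,-4.1,0],[1,7.7,0,-5,0],[1,9.2,0,-5.9,0],[1,10.8,0,-6.7,0],[1,12.4,0,-7.5,0],[1,14,0,-8.2,0],[1,14,0,-8.2,0]]}}

```text
time: 25.58
tool_pos: [478.2, 51.1, 59.5]
tcp_rot: [3.132, -0.034, 0.469]
contact_force: [-7.4, -4.9, 5.7]
grip_width: 0.8
```

Run:
```python
from h import *
st()
```

```text
rel x -0.1 y -75.4 z 59.5 F along x 1.0 y -8.8 z 5.7 yaw 0.469 w 0.8 t 25.575
```

Emit:
{"op": "carry_out", "data": {"motion": [[1,2.5,0,-0.6,0],[1,4,0,-1.1,0],[1,5.5,0,-1.6,0],[1,7,0,-2.1,0],[1,8.5,0,-2.5,0],[1,10,0,-2.8,0],[1,11.5,0,-3,0],[1,13,0,-3.1,0],[1,13,0,-3.1,0]]}}

```text
time: 26.7
tool_pos: [489.0, 56.7, 63.4]
tcp_rot: [3.132, -0.033, 0.469]
contact_force: [-7.8, -3.5, 6.2]
grip_width: 0.5
```

Run:
```python
from h import *
st()
c=cap('scene','c2');a=c['color'][150:270,270:390,::-1]
cv2.imwrite('pics/c2c.png',cv2.resize(a,None,fx=5,fy=5,interpolation=cv2.INTER_CUBIC))
```

```text
rel x -0.3 y -63.2 z 63.4 F along x -0.4 y -8.5 z 6.2 yaw 0.469 w 0.5 t 26.7
```

View pics/c2c.png

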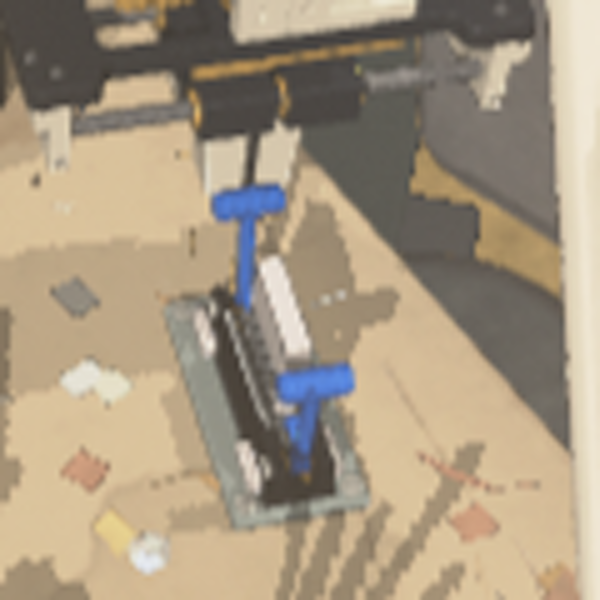

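Emit:
{"op": "carry_out", "data": {"motion": [[1,2,0,0,0],[1,3.5,0,-0.2,0],[1,5,0,-0.4,0],[1,6.5,0,-0.4,0],[1,8,0,-0.4,0],[1,8,0,-0.4,0]]}}

```text
time: 27.5
tool_pos: [495.9, 60.3, 64.5]
tcp_rot: [3.132, -0.032, 0.469]
contact_force: [-4.6, -2.6, 4.1]
grip_width: 0.2
```

Run:
```python
from h import *
st()
```

```text
rel x -0.4 y -55.4 z 64.5 F along x 0.3 y -5.2 z 4.1 yaw 0.469 w 0.2 t 27.5
```

Emit:
{"op": "carry_out", "data": {"motion": [[1,1.2,0,0,0],[1,2.2,0,0,0],[1,3.2,0,0,0],[1,3.2,0,0,0]]}}

```text
time: 28.0
tool_pos: [498.4, 61.7, 64.9]
tcp_rot: [3.132, -0.031, 0.469]
contact_force: [-5.0, -3.6, 3.6]
grip_width: 0.2
```

Run:
```python
from h import *
st()
```

```text
rel x -0.4 y -52.6 z 64.9 F along x 0.9 y -6.1 z 3.6 yaw 0.469 w 0.2 t 28.0
```

Emit:
{"op": "carry_out", "data": {"motion": [[1,1,0,0,0],[1,1.8,0,0,0],[1,1.8,0,0,0]]}}

```text
time: 28.38
tool_pos: [499.4, 62.2, 65.0]
tcp_rot: [3.132, -0.03, 0.47]
contact_force: [-5.6, -4.2, 4.0]
grip_width: 0.7
```

Run:
```python
from h import *
st()
```

```text
rel x -0.5 y -51.5 z 65.0 F along x 1.2 y -6.9 z 4.0 yaw 0.470 w 0.7 t 28.375
```

Emit:
{"op": "carry_out", "data": {"motion": [[1,1,0,0,0],[1,1.8,0,0,0],[1,1.8,0,0,0]]}}

```text
time: 28.75
tool_pos: [499.5, 62.3, 65.1]
tcp_rot: [3.133, -0.027, 0.47]
contact_force: [-8.7, -6.3, 4.7]
grip_width: 0.7
```

Run:
```python
from h import *
st()
```

```text
rel x -0.5 y -51.3 z 65.1 F along x 1.7 y -10.6 z 4.7 yaw 0.470 w 0.7 t 28.75
```

Emit:
{"op": "carry_out", "data": {"motion": [[1,-8,0,0,0],[1,-25,0,0,0],[1,-40,0,-30,0],[1,-40,0,-80,0],[1,-20,0,-125,0],[1,20,0,-130,0],[1,50,0,-130,0],[1,50,0,-130,0],[1,50,0,-130,0]]}}

```text
time: 29.88
tool_pos: [540.0, 84.4, 196.1]
tcp_rot: [3.133, -0.026, 0.47]
contact_force: [-0.7, -0.8, 0.7]
grip_width: 0.6
```

Run:
```python
from h import *
st()
c=cap('wrist','w8');a=c['color'][40:280,180:380,::-1]
cv2.imwrite('pics/w8c.png',cv2.resize(a,None,fx=2.5,fy=2.5,interpolation=cv2.INTER_CUBIC))
P=pts(c);q=(P[...,:2]-O);y=q@Y;x=q@X_;z=P[...,2];m=(abs(x)<3)&(c['depth']>80)&(z<95)&(z>60)
for a in range(-48,49,4):
    k=m&(abs(y-a)<2)
    if k.sum(): print(a,k.sum(),np.median(z[k]).round(1))
c=cap('side','s15');a=c['color'][150:250,200:300,::-1]
cv2.imwrite('pics/s15c.png',cv2.resize(a,None,fx=6,fy=6,interpolation=cv2.INTER_CUBIC))
c=cap('scene','c3');a=c['color'][150:270,270:390,::-1]
cv2.imwrite('pics/c3c.png',cv2.resize(a,None,fx=5,fy=5,interpolation=cv2.INTER_CUBIC))
```

```text
rel x -1.9 y -5.3 z 196.1 F along x 0.4 y -1.0 z 0.7 yaw 0.470 w 0.6 t 29.875
-40 8 82.5
-36 29 83.4
-32 52 80.9
-28 7 78.3
-20 12 74.8
-16 25 75.2
-12 27 74.8
-8 24 75.5
-4 26 75.1
0 27 75.4
4 30 75.2
8 26 75.1
12 33 75.1
16 29 75.3
20 34 75.1
24 28 72.9
40 23 81.9
44 35 83.6
48 33 82.5
```

View pics/w8c.png

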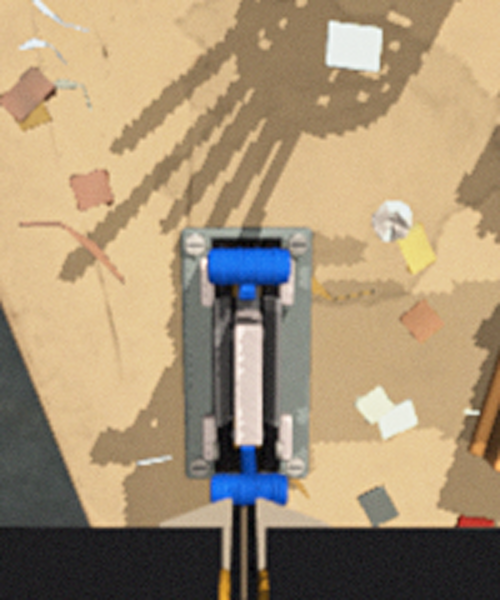

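View pics/s15c.png

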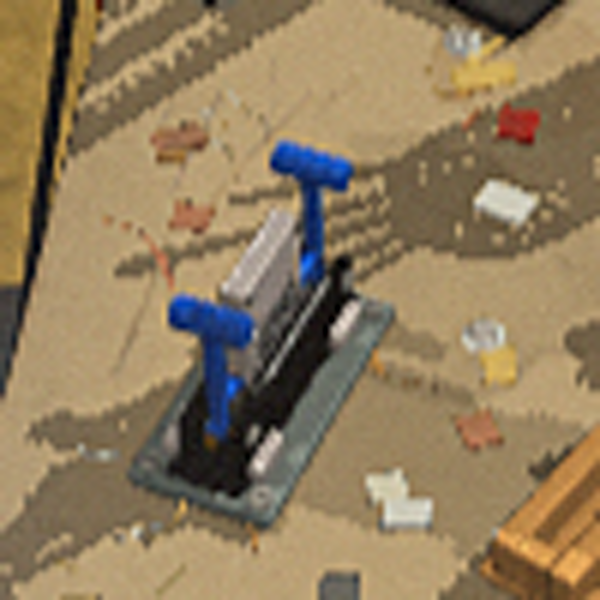

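View pics/c3c.png

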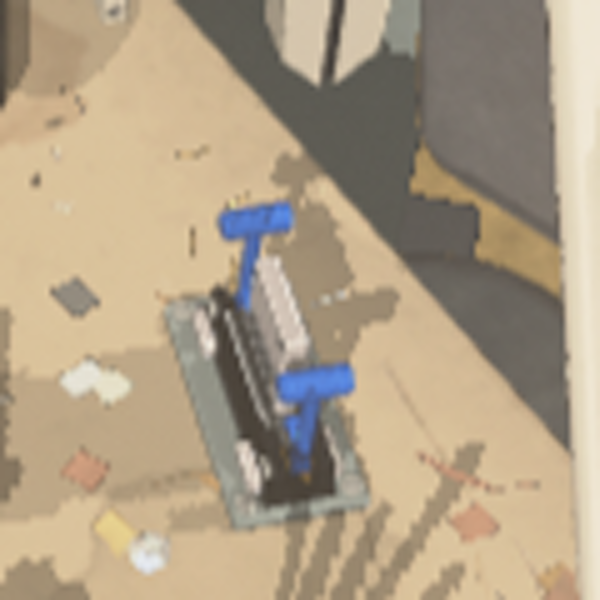

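Run:
```python
from h import *
c=load('w8');hsv=cv2.cvtColor(c['color'],cv2.COLOR_RGB2HSV)
m=((hsv[...,0]>100)&(hsv[...,0]<130)&(hsv[...,1]>140)).astype(np.uint8)
P=pts(c);z=P[...,2];q=P[...,:2]-O;x=q@X_;y=q@Y
for lo,hi in((30,60),(-60,-20)):
    # bar pixels: |x| between 6 and 13 (exclude arm)
    k=(m>0)&(abs(x)>5)&(abs(x)<14)&(y>lo)&(y<hi)&(z>60)
    v,u=np.nonzero(k)
    e=[onz(c,u[i],v[i],77)[:2]-O for i in range(len(u))];yy=np.array(e)@Y
    print(k.sum(),'yrange@77 %.1f %.1f'%(yy.min(),yy.max()),'z max pct',np.percentile(z[k],[50,90]).round(1),'y at top',y[k][z[k]>np.percentile(z[k],80)].mean().round(1))
# z bias: base top
k=(abs(abs(x)-24)<2)&(abs(y)<25)&(z<20);print('base z',np.median(z[k]),k.sum())
k=(abs(x)<60)&(abs(x)>35)&(abs(y)<40)&(z<20);print('bench z',np.median(z[k]),k.sum())
for n in ('s15',):
    c=load(n)
    for sgn in (1,-1):
      for qq in (0,.05,.1):
        p=W(0,4+sgn*(40+52*np.sin(qq)));print(sgn,qq,((proj(c,[*p,25+52*np.cos(qq)])-[200,150])*6+3).round(1))
```

```text
272 yrange@77 38.5 50.3 z max pct [82.7 84. ] y at top 44.6
191 yrange@77 -40.9 -30.2 z max pct [82.4 83.7] y at top -34.8
base z 8.602609792809293 336
bench z 0.8440704545081663 3180
1 0 [310.6 168.6]
1 0.05 [313.6 164. ]
1 0.1 [316.7 159.7]
-1 0 [210.5 322.2]
-1 0.05 [207.  327.6]
-1 0.1 [203.6 333.3]
```

Run:
```python
from h import *
for n in ('w5','w7','w8'):
    c=load(n);P=pts(c);z=P[...,2];q=P[...,:2]-O;x=q@X_;y=q@Y;d=c['depth']>100
    b=d&(abs(x)<60)&(abs(x)>35)&(abs(y)<40)&(z<20);bb=d&(abs(abs(x)-24)<2)&(abs(y)<25)&(z<20)
    for a,e in((-20,-5),(-5,5),(5,18)):
        k=d&(abs(x)<3.5)&(y>a)&(y<e)&(z>65)&(z<90);print(n,a,e,k.sum(),'card',z[k].mean().round(2),'+-',(z[k].std()/k.sum()**.5).round(2),end=' ')
    print('bench',np.mean(z[b]).round(2),'base',np.mean(z[bb]).round(2))
```

```text
w5 -20 -5 126 card 79.64 +- 0.06 w5 -5 5 87 card 79.58 +- 0.07 w5 5 18 113 card 79.72 +- 0.07 bench 0.86 base 8.68
w7 -20 -5 130 card 78.38 +- 0.07 w7 -5 5 85 card 77.28 +- 0.07 w7 5 18 120 card 76.43 +- 0.06 bench 0.87 base 8.67
w8 -20 -5 128 card 75.11 +- 0.06 w8 -5 5 84 card 75.13 +- 0.07 w8 5 18 113 card 75.21 +- 0.07 bench 0.89 base 8.66
```

Card top has dropped 4.5 of the expected 5 mm, and the levers stopped at 10–12 N, below the possible 14 N. I'll press each one again, slightly harder but still gently, to tell a stop from a stall.

Emit:
{"op": "carry_out", "data": {"motion": [[1,-40,0.5,0,0],[1,-78,0.5,0,0],[1,-78,0.5,40,0],[1,-78,0.5,85,0],[1,-78,0.5,118,0],[1,-78,0.5,129.5,0],[1,-78,0.5,129.5,0],[1,-78,0.5,129.5,0]]}}

```text
time: 31.02
tool_pos: [475.1, 48.9, 66.1]
tcp_rot: [3.132, -0.029, 0.47]
contact_force: [0.1, -0.4, 0.1]
grip_width: 0.5
```

Run:
```python
from h import *
st()
```

```text
rel x 0.4 y -79.2 z 66.1 F along x 0.4 y -0.1 z 0.1 yaw 0.470 w 0.5 t 31.025
```

Emit:
{"op": "carry_out", "data": {"motion": [[1,12,0,1.5,0],[1,22,0,1.8,0],[1,26,0,2,0],[1,28,0,2,0],[1,29,0,2,0],[1,30,0,2,0],[1,30.5,0,2,0],[1,31,0,2,0],[1,31,0,2,0]]}}

```text
time: 32.15
tool_pos: [499.9, 61.8, 64.8]
tcp_rot: [3.133, -0.022, 0.47]
contact_force: [-9.4, -8.8, 9.0]
grip_width: 0.3
```

Run:
```python
from h import *
st()
```

```text
rel x 0.1 y -51.2 z 64.8 F along x 3.5 y -12.4 z 9.0 yaw 0.470 w 0.3 t 32.15
```

Emit:
{"op": "carry_out", "data": {"motion": [[1,3,0,-0.8,0],[1,3.6,0,-0.8,0],[1,4.1,0,-0.8,0],[1,4.1,0,-0.8,0]]}}

```text
time: 32.65
tool_pos: [499.9, 62.0, 65.0]
tcp_rot: [3.134, -0.013, 0.471]
contact_force: [-12.1, -11.2, 6.7]
grip_width: 0.1
```

Run:
```python
from h import *
st()
```

```text
rel x -0.1 y -51.1 z 65.0 F along x 4.5 y -15.9 z 6.7 yaw 0.471 w 0.1 t 32.65
```

Emit:
{"op": "carry_out", "data": {"motion": [[1,-8,0,0,0],[1,-25,0,0,0],[1,-35,0,-30,0],[1,-35,0,-80,0],[1,-20,0,-125,0],[1,20,0,-130,0],[1,50,0,-130,0],[1,50,0,-130,0],[1,50,0,-130,0]]}}

```text
time: 33.78
tool_pos: [541.6, 84.6, 195.1]
tcp_rot: [3.135, -0.012, 0.471]
contact_force: [0.6, -0.0, 0.7]
grip_width: 0.3
```

```bash
cat > chk.py <<'E'
from h import *
import sys
n=sys.argv[1];st();print(bot.get_obs()['tcp_rot']);c=cap('wrist',n)
P=pts(c);z=P[...,2];q=P[...,:2]-O;x=q@X_;y=q@Y;d=c['depth']>100
b=d&(abs(x)<60)&(abs(x)>35)&(abs(y)<40)&(z<20)
for a,e in((-18,-5),(-5,5),(5,20)):
    k=d&(abs(x)<3.5)&(y>a)&(y<e)&(z>65)&(z<90);print(a,e,k.sum(),'card',z[k].mean().round(2))
print('bench',z[b].mean().round(2))
hsv=cv2.cvtColor(c['color'],cv2.COLOR_RGB2HSV)
m=(hsv[...,0]>100)&(hsv[...,0]<130)&(hsv[...,1]>140)&d
for lo,hi in((25,70),(-70,-20)):
    k=m&(abs(x)>5)&(abs(x)<14)&(y>lo)&(y<hi)&(z>60)
    v,u=np.nonzero(k);yy=np.array([(onz(c,u[i],v[i],77)[:2]-O)@Y for i in range(len(u))])
    if len(yy): print('grip y %.1f..%.1f'%(yy.min(),yy.max()),'top z',np.percentile(z[k],90).round(1))
E
python3 chk.py w9
```

```text
rel x -1.4 y -3.7 z 195.1 F along x 0.3 y 0.5 z 0.7 yaw 0.471 w 0.3 t 33.775
[ 3.13489204 -0.01209873  0.47103913]
-18 -5 113 card 74.92
-5 5 86 card 74.99
5 20 130 card 75.12
bench 0.86
grip y 38.6..50.3 top z 83.9
grip y -40.9..-30.1 top z 83.9
```

Emit:
{"op": "carry_out", "data": {"motion": [[1,40,0.8,0,0],[1,79,0.8,0,0],[1,79,0.8,40,0],[1,79,0.8,85,0],[1,79,0.8,118,0],[1,79,0.8,130,0],[1,79,0.8,130,0],[1,79,0.8,130,0]]}}

```text
time: 34.83
tool_pos: [615.1, 119.5, 68.1]
tcp_rot: [3.134, -0.015, 0.471]
contact_force: [-0.0, 0.7, 0.1]
grip_width: 0.4
```

Run:
```python
from h import *
st()
```

```text
rel x 0.8 y 77.6 z 68.1 F along x -0.7 y 0.3 z 0.1 yaw 0.471 w 0.4 t 34.825
```

Emit:
{"op": "carry_out", "data": {"motion": [[1,-8,-0.5,1.5,0],[1,-16,-0.5,1.5,0],[1,-20,-0.5,1.5,0],[1,-23,-0.5,1.5,0],[1,-25,-0.5,1.5,0],[1,-27,-0.5,1.5,0],[1,-28.5,-0.5,1.5,0],[1,-29.5,-0.5,1.5,0],[1,-29.5,-0.5,1.5,0]]}}

```text
time: 35.95
tool_pos: [590.6, 107.4, 66.9]
tcp_rot: [3.133, -0.02, 0.471]
contact_force: [6.4, 4.6, 1.3]
grip_width: 0.8
```

Run:
```python
from h import *
st()
```

```text
rel x 0.6 y 50.3 z 66.9 F along x -1.2 y 7.8 z 1.3 yaw 0.471 w 0.8 t 35.95
```

Emit:
{"op": "carry_out", "data": {"motion": [[1,-2,0,0,0],[1,-3,0,0,0],[1,-3.8,0,0,0],[1,-3.8,0,0,0]]}}

```text
time: 36.45
tool_pos: [590.3, 107.2, 67.2]
tcp_rot: [3.132, -0.028, 0.47]
contact_force: [11.5, 8.6, -4.9]
grip_width: 0.4
```

Run:
```python
from h import *
st()
```

```text
rel x 0.6 y 49.9 z 67.2 F along x -2.4 y 14.1 z -4.9 yaw 0.470 w 0.4 t 36.45
```

Emit:
{"op": "carry_out", "data": {"motion": [[1,-3.5,0,0.3,0],[1,-4.2,0,0.3,0],[1,-4.2,0,0.3,0]]}}

```text
time: 36.83
tool_pos: [590.3, 107.1, 67.3]
tcp_rot: [3.13, -0.037, 0.47]
contact_force: [12.5, 8.6, -5.5]
grip_width: 0.4
```

Run:
```python
from h import *
st()
```

```text
rel x 0.7 y 49.9 z 67.3 F along x -2.0 y 15.1 z -5.5 yaw 0.470 w 0.4 t 36.825
```

No movement at 15 N, so this is the hard stop. I'll back off and do a final check.

Emit:
{"op": "carry_out", "data": {"motion": [[1,8,0,0,0],[1,25,0,0,0],[1,35,0,-30,0],[1,35,0,-80,0],[1,20,0,-125,0],[1,-20,0,-130,0],[1,-50,0,-130,0],[1,-50,0,-130,0],[1,-50,0,-130,0]]}}

```text
time: 37.95
tool_pos: [541.2, 83.6, 195.4]
tcp_rot: [3.13, -0.037, 0.47]
contact_force: [-0.2, 0.6, 0.8]
grip_width: 0.4
```

```bash
python3 chk.py w10
python3 - <<'E'
from h import *
c=cap('side','s16');cv2.imwrite('pics/s16c.png',cv2.resize(c['color'][130:370,170:410,::-1],None,fx=2.5,fy=2.5,interpolation=cv2.INTER_CUBIC))
E
```

```text
rel x -0.6 y -4.5 z 195.4 F along x -0.6 y 0.1 z 0.8 yaw 0.470 w 0.4 t 37.95
[ 3.13029949 -0.03653195  0.4698289 ]
-18 -5 110 card 74.83
-5 5 82 card 74.83
5 20 116 card 74.25
bench 0.87
grip y 28.5..40.6 top z 83.9
```

View pics/s16c.png

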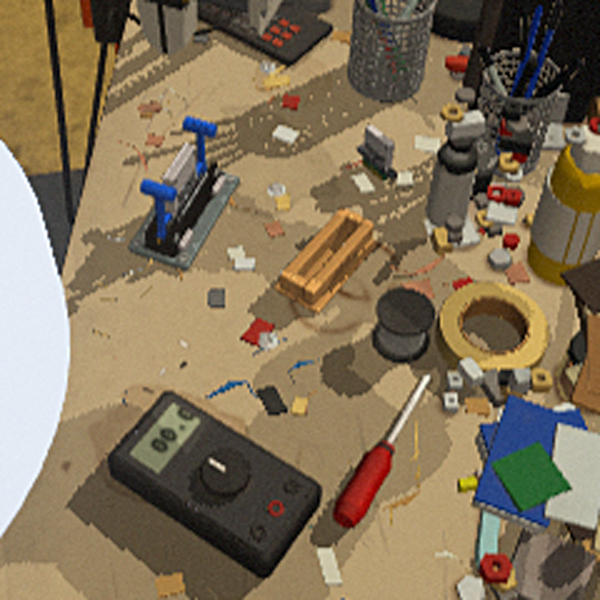

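View pics/w10.png

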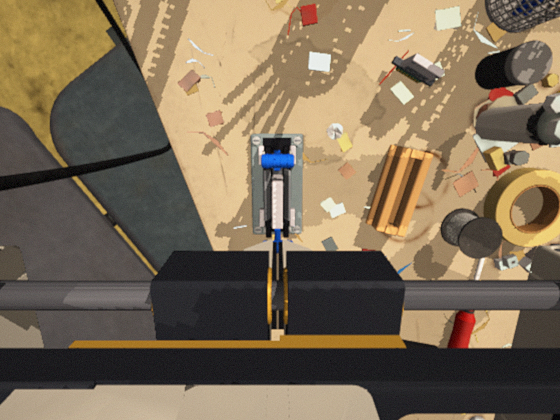

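Emit:
{"op": "carry_out", "data": {"motion": [[1,-30,0,-30,0],[1,-50,0,-50,0],[1,-50,0,-50,0],[1,-50,0,-50,0]]}}

```text
time: 38.55
tool_pos: [495.6, 61.2, 242.6]
tcp_rot: [3.131, -0.036, 0.47]
contact_force: [0.7, -0.3, -0.4]
grip_width: 0.4
```

```bash
python3 chk.py w11;  python3 - <<'E'
from h import *
c=load('w11');cv2.imwrite('pics/w11c.png',cv2.resize(c['color'][60:260,190:370,::-1],None,fx=3,fy=3,interpolation=cv2.INTER_CUBIC))
E
```

```text
rel x -1.3 y -55.4 z 242.6 F along x 0.6 y 0.5 z -0.4 yaw 0.470 w 0.4 t 38.55
[ 3.13083801 -0.03596263  0.47036642]
-18 -5 92 card 75.01
-5 5 75 card 74.9
5 20 77 card 74.94
bench 0.86
grip y 28.5..40.4 top z 84.1
grip y -48.3..-37.9 top z 84.0
```

View pics/w11c.png

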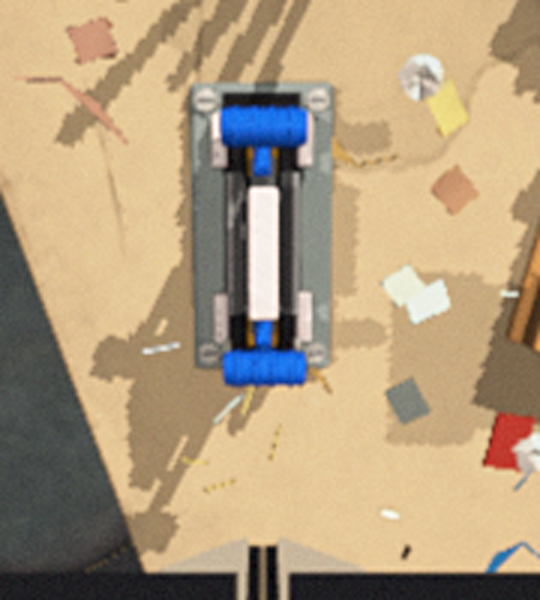

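```bash
python3 -c "
from plant import bot
print(bot.close_job())"
```

```text
the job is handed in; nothing more can be done
None
```

The card is seated in the bench socket with both blue levers home, and I handed the job in at about 39 s of the 67 s allowed.

- **Placing:** I lifted the card from the stand, lowered it freely into the socket without pushing and let go. Its top measured about 79 mm, which is the loose, slightly proud height.
- **Levers:** I pushed each lever home from outside along its arc, left then right. The card top had come down only 4.5 of the 5 mm at that point, so I pressed each lever once more. Each stayed put at about 15–16 N, so I took that as the hard stop.
- **Final check:** The card is level, with its top at about 74.2 mm after correcting the depth readings; fully seated is 74. Both levers are upright and the tool was clear of everything. In the last pictures the other items looked undisturbed; I did not measure them.
- **What disagreed:** In the last wrist view the two lever grips measured 77.6 mm apart, where 80 is expected. An earlier, closer view gave 80. I put the difference down to the changed viewing angle, since the stop test and the card height both say the levers are home.

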